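# Draw the mould box out of its bay with the crank slide

### The job

Get the aluminium mould box out of its bay with the crank slide, without carrying it: tip it back on its rear edge until it leans on the backrest by itself and let go, then crank the steel tongue all the way in under its raised front. Set the box down upright on the tongue, let go of it, and crank the tongue all the way back out so that the box rides out on it. Turn the crank only by its loose orange sleeve, keeping the sleeve held while it turns, and leave the dye bottle, the green candle and the pink silicone mould where they stand.

Things in the scene. Friction and masses are not known exactly. Their poses are not given: they have to be found in the camera images.
- slide_unit: Crank slide, fixed: grey base plate 150 x 400 x 12 mm, green gear housing at one end, bay with leaning backrest at the other. Origin on the table top; y runs along the slide from housing to backrest, x across, z up. Plate top (box stands on it) z = 12 mm, y -220 to +180. Housing y -210 to -110, x +-58, top z = 73 mm. Side rails inside x = +-52 mm, top z = 21, y +-105 mm
- bay_foot (a point): middle of the line where the face of the dark steel backrest meets the base plate: y = +100 mm, z = 12 mm of the slide. From here the face leans away from the housing, 30 deg (0.52 rad) from vertical, 78 mm long, up to z = 80 mm of the slide
- mould_box: Closed aluminium box 90 (x) x 56 (y) x 150 mm (z), 0.3 to 0.6 kg, evenly filled, yellow plate on the front. Origin: centre of its underside; z up the box, +y its rear, to the backrest. Starts upright on the plate, rear edge 0 to 4 mm before the bay foot. Balances at 20.5 deg of tilt; leant on the backrest (30 deg) it stays, give or take a few mm. Pinch its top across the 56 mm, above the backrest
- tongue_tip (a point): Top of the front edge of the flat steel tongue, mid-width, z = 16 mm of the slide. Tongue 64 mm wide, 4 mm thick, last 3 mm thinner, lying on the base plate; fully out its tip is at y = +28 mm of the slide, fully in at +90 mm, 10 mm short of the bay foot. A box set down on it has its underside 4 mm above the base plate and rides along by friction
- tongue (a joint): travel of the tongue in m: 0 fully out (drawn back to the housing), 0.062 fully in under the box; geared to the crank, 6.37 mm per radian (40 mm per turn)
- crank (a joint): crank angle in rad: 0 at the fully-out stop, 9.8 at the fully-in stop; grows clockwise seen from above and drives the tongue in. Upright axis at x = 0, y = -160 mm of the slide; at angle q the sleeve stands 50 mm from it in the slide's direction (-cos q, +sin q). Starts at 0.1 to 0.9, turns stiffly (about 3 N at the sleeve), stays where it is left
- crank_axis (a point): point on the upright crank axis at mid-thickness of the crank arm, 86 mm above the table top; the top of the arm is at 90 mm
- sleeve: Upright orange grip sleeve with black ribs, 23 mm across, 55 mm long, spinning freely on its pin at the end of the crank arm. Origin: centre of its lower end, 96 mm above the table top; top at 151 mm, with a flat pin head 4 mm higher. As it spins, its own x and y directions mean nothing
- dye_red: amber dropper bottle of red dye, 33 x 34 x 102 mm, origin at the centre of its underside; a bystander
- candle_green: square mosaic candle, green to violet, 45 x 46 x 123 mm, origin at the centre of its underside; a bystander
- silicone_mould: round pink silicone mould, 68 mm across, 51 mm high, origin at the centre of its underside; a bystander
Not all that is in view belongs to the job. Several things have the shape of the mould_box; the one meant has the colours described above.

How it is judged:
On the way, in this order (a step that is already met when the one before it is completed fails the run):
1. the mould box leans back (more than 24 deg) on its own, not touched by the fingers, with the tongue still out (angle between mould_box's own z axis and vertical between 0.42 and 0.65 rad and contact force between the fingers and mould_box below 0.1 N and value of joint tongue below 0.012 m), for 0.2 s.
2. the tongue is driven past the middle of its travel with the sleeve held, the box still leaning (value of joint tongue above 0.03 m and contact force between the fingers and sleeve above 1 N and angle between mould_box's own z axis and vertical above 0.42 rad), for 0.1 s.
3. the tongue is fully in (at least 56 mm) under the leaning box (value of joint tongue above 0.056 m and angle between mould_box's own z axis and vertical above 0.42 rad), for 0.2 s.
4. the box stands upright on the tongue, released (angle between mould_box's own z axis and vertical below 0.06 rad and z of mould_box in the frame of slide_unit between 0.0135 and 0.019 m and y of mould_box in the frame of tongue_tip below -0.002 m and contact force between the fingers and mould_box below 0.1 N and value of joint tongue above 0.05 m), for 0.2 s.
5. the tongue is drawn back past the middle with the sleeve held, the box riding upright on it (value of joint tongue below 0.035 m and contact force between the fingers and sleeve above 1 N and angle between mould_box's own z axis and vertical below 0.06 rad and z of mould_box in the frame of slide_unit between 0.0135 and 0.019 m and y of mould_box in the frame of tongue_tip below -0.002 m), for 0.1 s.
At the end, for the whole second after the job is handed in: Tongue within 8 mm of fully out; box at rest, upright within 3.4 deg on the tongue, its middle 2 mm or more behind the tip and between y = -20 and +35 mm of the slide, turned under 0.2 rad; crank still, box and sleeve released (value of joint tongue below 0.008 m and angle between mould_box's own z axis and vertical below 0.06 rad and z of mould_box in the frame of slide_unit between 0.0135 and 0.019 m and y of mould_box in the frame of tongue_tip below -0.002 m and y of mould_box in the frame of slide_unit between -0.02 and 0.035 m and angle between the x axis of mould_box and the x axis of slide_unit, either way round below 0.2 rad and linear speed of mould_box below 0.02 m/s and contact force between the fingers and sleeve below 0.1 N and contact force between the fingers and mould_box below 0.1 N and velocity of joint crank between -0.2 and 0.2 rad/s); the robot touches nothing.
It fails at once if the mould box is lifted clear or thrown over (z of mould_box in the frame of slide_unit above 0.06 m or angle between mould_box's own z axis and vertical above 0.9 rad).
It fails at once if on its way between the stops (tongue at 10 to 50 mm) the crank turns faster than 0.8 rad/s while the fingers do not have the sleeve ((velocity of joint crank above 0.8 rad/s or velocity of joint crank below -0.8 rad/s) and contact force between the fingers and sleeve below 0.05 N and value of joint tongue between 0.01 and 0.05 m).
It fails at once if the dye bottle is moved more than 3 cm or tipped over (distance of dye_red from where it was at the start of the episode above 0.03 m or angle between dye_red's own z axis and vertical above 0.5 rad).
It fails at once if the green candle is moved more than 3 cm or tipped over (distance of candle_green from where it was at the start of the episode above 0.03 m or angle between candle_green's own z axis and vertical above 0.5 rad).
It fails at once if the silicone mould is moved more than 3 cm or tipped over (distance of silicone_mould from where it was at the start of the episode above 0.03 m or angle between silicone_mould's own z axis and vertical above 0.5 rad).
It also fails if it takes over 72 s, if anything falls off the work surface, if the arm or the gripper's body presses on something with over 40 N, if the wrist force passes 120 N, or if a joint passes its speed limit or range.

### The arm

A 6-joint arm with a two-finger parallel gripper is mounted at the origin on a cart in front of the work surface, level with it; the furniture and walls round the work are solid. World frame = base frame: x ahead of the robot, y to its left, z up, the work surface at z = 0. Lengths are in m, angles in rad, forces in N, time in s.
With the tool pointing down it reaches from about 0.35 to 0.725 m from the base axis. Payload 4.3 kg.
Tool frame: the origin (TCP) lies on the centre line of the jaws, within the pads' length; the fingertips stand 17 mm ahead of it and the grasp point (between the pads) lies 2 mm behind it; z points along the fingers, y is the direction in which the jaws open and shut (so a half turn about z gives the same grasp; the last joint's range is limited). The gripper opens to 85 mm and grips with 20 to 120 N. Pads are 22 mm wide; open, the fingers measure 114 mm over their backs; the gripper's body (76 mm by 85 mm) begins 54 mm behind the grasp point. The pads swing forward as they close: fully open they stand 13 mm farther back than shut.
Start: joints at [1.025, 0.377, 0.081, 1.274, 0, 1.46], TCP at [0.243, 0.521, 0.248] pointing down, gripper open.
Joint ranges: [-2.72, 2.72], [-0.84, 1.66], [-1.02, 1.22], [-1.77, 2.12], [-1.37, 1.28], [-3.14, 3.14]. Speed limits (rad/s): [2.57, 2.57, 3.14, 3.14, 3.14, 3.14].

### API

Orientations are given as [roll, pitch, yaw] about the fixed x, y, z axes, in that order (R = Rz(yaw) Ry(pitch) Rx(roll)).
In Python, from bench import monitor, eyes, ctrl gives the robot as it stands.
- The arm moves only by the tool carry_out, never from a script. Its argument "motion" is a list of rows, each a list of 5 numbers: the shift along the tool's x, y, z in mm, then the turn about the tool's z in degrees, then the closure in counts, from 0 (fully open) to 255 (shut). In form: [[dx, dy, dz, twist, claw], ...]. A call has exactly 10 rows; each row is the pose to reach, as a shift and turn from the pose commanded when the call began, along the tool's axes at that moment; what a row does not reach only later rows make up. A row lasts 1/10 s, in which the tool goes at most 50 mm and 8.59 degrees, less where a joint would pass 70% of its speed; a pose out of reach is approached as far as the arm can. A call with a gripper value outside its range is refused whole. The fingers move at their own pace and stop on an object; the grip force is fixed at half the most. Time passes only in rows, so rows that repeat a pose let the fingers close, or fill a call up. It gives the time, the measured TCP pose, the force and the opening at its end, in the units of the state.
- monitor.state(): the state, without advancing time (a new reading comes with each control period).
- eyes.snapshot(name): name is "scene" or "side" or "wrist"; returns a dict with "pixels" (480x640x3 uint8, red, green, blue), "mtx" (3x3 intrinsics, pixels), "view" (4x4, takes a point from world to camera coordinates). Camera axes: x right, y down, z forward; pixel columns grow to the right and rows downward; lengths in m; the calibration is good to about 2 mm. A picture is of the moment at which its call begins. There is no depth.
- ctrl.sign_off(): hands the job in, once; it reports no verdict.
Trained networks look in a picture, given as the dict that the camera call returned (one of the last four; its "shot" number tells which), for a name from the list of things; names that differ only in an ending like _2 or _b are one class to them, and where a whole thing is asked for, a point or a joint stands for the part that bears it (a point fixed in the world has none). Each returns a list of dicts, best first, with "confidence" (0 to 1); they miss things now and then, are a little off and sometimes report something else, mostly with a low value. They report only what shows in the picture. A call takes as long as a camera call. They do not tell look-alikes from the thing itself.
- eyes.masks_of(name, picture): "mask" (480x640 bool, what is visible of it) and "rect" ([centre column, centre row, width, height] in pixels, round what is visible of it).
The state is a dict: "t": time; "qpos": joint angles; "qd": joint speeds; "joint_efforts": joint torques, N m; "position": TCP position; "tcp_rot": TCP orientation; "ft_force": force on the tool from outside, world axes, zero at the start; "ft_torque": the same for the moment, N m; "width": finger opening in m.
Only numpy, scipy, OpenCV 4.12 (cv2) and the standard library are available. Lean on these libraries where they do the work, as an engineer would, in place of code of your own. Each camera call takes 0.05 s, during which the arm holds its last target.

## Working session

There is one attempt and no reset: what is moved stays moved. The work goes in short steps, Python scripts to look and compute and a tool call to move; the robot and the scene stay as the last step left them, time stands still between calls to the robot, and variables do not carry over. Pictures are saved under pics/ and viewed, and the job is handed in when it is done.

Besides the shell and the picture viewer there is one more tool, called after "Request:" by a JSON object that holds its "op" and its "data". carry_out: Moves the arm, as the interface text tells. Its arguments: {"type":"object","properties":{"motion":{"type":"array","items":{"type":"array","items":{"type":"number"}}}},"required":["motion"]}

```bash
ls; mkdir -p pics; python3 - <<'E'
from bench import monitor, eyes, ctrl
import cv2, numpy as np
print(monitor.state())
for n in ["scene","side","wrist"]:
    s=eyes.snapshot(n); cv2.imwrite(f"pics/{n}0.png",s["pixels"][:,:,::-1]); print(n,s["mtx"].tolist(),np.round(s["view"],4).tolist(),s.get("shot"))
E
```

```text
pics
{'t': 0.0, 'qpos': array([1.02465452e+00, 3.78064202e-01, 7.96415085e-02, 1.27442525e+00,
       9.84361420e-06, 1.46049345e+00]), 'qd': array([-0.00059375,  0.00109344,  0.00074659, -0.00085221,  0.00054868,
       -0.00014885]), 'joint_efforts': array([ 1.05752453e-03, -4.63599837e+01,  2.69878811e+01,  2.06915452e-02,
        4.25433973e-05, -9.97143957e-06]), 'position': array([0.24241495, 0.52071228, 0.24736626]), 'tcp_rot': array([-3.13955459e+00, -2.35623936e-04,  2.70575347e+00]), 'ft_force': array([-0.31683172,  0.15561674,  0.42521631]), 'ft_torque': array([0.01938267, 0.00949634, 0.00461333]), 'width': 0.08509330619715696}
scene [[568.6062328879007, 0.0, 316.5200429433515], [0.0, 568.6062328879007, 229.6428748927836], [0.0, 0.0, 1.0]] [[0.9907, -0.1359, -0.0067, -0.5967], [-0.1105, -0.7753, -0.6218, 0.0832], [0.0793, 0.6168, -0.7831, 1.2642], [0.0, 0.0, 0.0, 1.0]] 1
side [[601.5393616994345, 0.0, 316.84077386956284], [0.0, 601.5393616994345, 229.33975601492315], [0.0, 0.0, 1.0]] [[0.9936, -0.113, 0.0052, -0.5725], [-0.0577, -0.5459, -0.8358, 0.0911], [0.0973, 0.8302, -0.549, 1.5523], [0.0, 0.0, 0.0, 1.0]] 2
wrist [[380.87201489180694, 0.0, 313.99232471958095], [0.0, 380.87201489180694, 235.05589613903467], [0.0, 0.0, 1.0]] [[0.4227, 0.9063, -0.0017, -0.574], [0.8662, -0.4034, 0.2951, -0.0367], [0.2667, -0.1262, -0.9555, 0.3794], [0.0, 0.0, 0.0, 1.0]] 3
```

View pics/scene0.png

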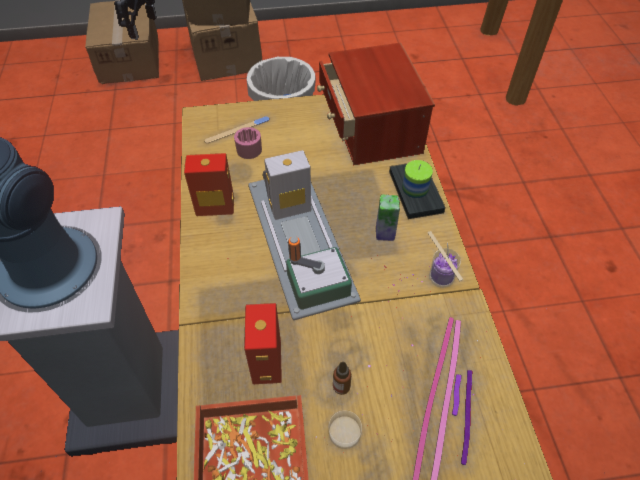

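View pics/side0.png

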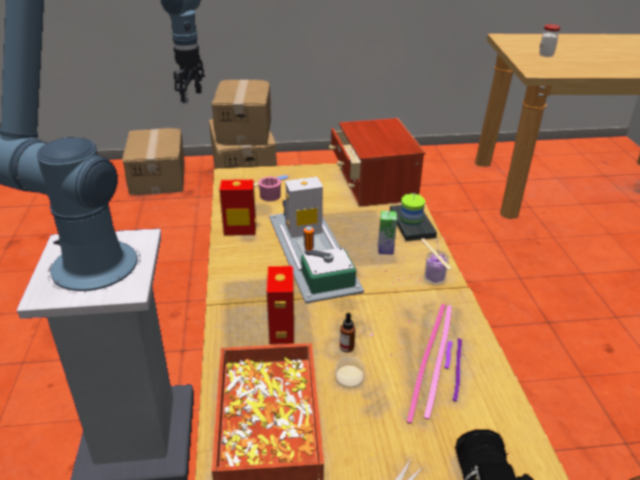

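View pics/wrist0.png

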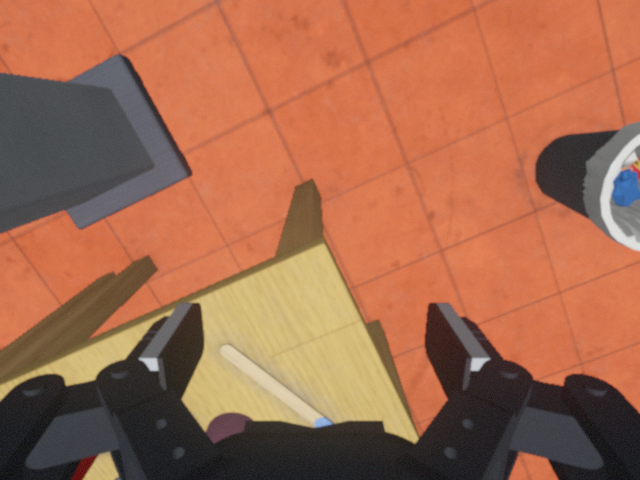

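```bash
cat > h.py <<'E'
from bench import monitor, eyes, ctrl
import cv2, numpy as np
def proj(s,P):
    P=np.atleast_2d(P); c=P@s["view"][:3,:3].T+s["view"][:3,3]; u=c@s["mtx"].T; return u[:,:2]/u[:,2:]
def back(s,uv,z):
    R=s["view"][:3,:3];t=s["view"][:3,3];o=-R.T@t
    d=R.T@np.linalg.inv(s["mtx"])@np.array([uv[0],uv[1],1.]); return o+d*(z-o[2])/d[2]
def crop(s,x0,y0,x1,y1,k,fn,draw=None):
    im=s["pixels"][:,:,::-1].copy()
    im=cv2.resize(im[y0:y1,x0:x1],None,fx=k,fy=k,interpolation=cv2.INTER_CUBIC)
    if draw:
        for pl in draw:
            p=((np.array(pl)-[x0,y0]+0.5)*k-0.5); cv2.polylines(im,[np.round(p).astype(int).reshape(-1,1,2)],False,(255,0,255),1)
    cv2.imwrite("pics/"+fn,im)
def save(n,fn,*a):
    s=eyes.snapshot(n); 
    if a: crop(s,*a,fn)
    else: cv2.imwrite("pics/"+fn,s["pixels"][:,:,::-1])
    return s
E
python3 - <<'E'
from h import *
s=eyes.snapshot("scene"); crop(s,235,140,365,320,3.3,"sc1.png")
w=eyes.snapshot("side"); crop(w,260,165,370,305,4,"sd1.png")
for nm in ["slide_unit","mould_box","sleeve","candle_green","dye_red","silicone_mould"]:
    for c,nme in ((s,"scene"),(w,"side")):
        for d in eyes.masks_of(nm,c)[:3]: print(nm,nme,d["confidence"],d["rect"],[np.round(back(c,[d["rect"][0],d["rect"][1]],0.0),3)])
E
```

```text
slide_unit scene 0.62 [306.5, 243.2, 110.4, 146.8] [array([ 0.577, -0.015,  0.   ])]
slide_unit side 0.94 [317.3, 250.8, 98.6, 104.8] [array([0.578, 0.001, 0.   ])]
mould_box scene 0.72 [289.4, 183.2, 45.6, 69.7] [array([0.558, 0.177, 0.   ])]
mould_box scene 0.65 [264.2, 342.6, 42.5, 83.5] [array([ 0.461, -0.252,  0.   ])]
mould_box scene 0.64 [206.9, 186.3, 50.2, 66.5] [array([0.354, 0.196, 0.   ])]
mould_box side 0.95 [280.5, 305.4, 30.3, 79.1] [array([ 0.466, -0.212, -0.   ])]
mould_box side 0.94 [302.1, 209.1, 40.7, 58.3] [array([0.557, 0.218, 0.   ])]
mould_box side 0.73 [239.2, 206.8, 37.7, 54.0] [array([0.371, 0.251, 0.   ])]
sleeve scene 0.59 [293.4, 249.4, 12.9, 14.7] [array([ 0.545, -0.028,  0.   ])]
sleeve side 0.54 [311.4, 239.3, 14.0, 18.8] [array([0.568, 0.057, 0.   ])]
candle_green scene 0.68 [388.1, 216.9, 25.4, 44.5] [array([0.778, 0.035, 0.   ])]
candle_green side 0.94 [387.3, 232.3, 20.6, 44.0] [array([0.783, 0.069, 0.   ])]
dye_red side 0.8 [347.8, 332.1, 14.8, 41.2] [array([ 0.61 , -0.319, -0.   ])]
silicone_mould scene 0.9 [248.8, 143.8, 23.6, 27.1] [array([0.467, 0.334, 0.   ])]
silicone_mould side 0.72 [269.9, 189.7, 24.9, 19.8] [array([0.467, 0.345, 0.   ])]
```

View pics/sc1.png

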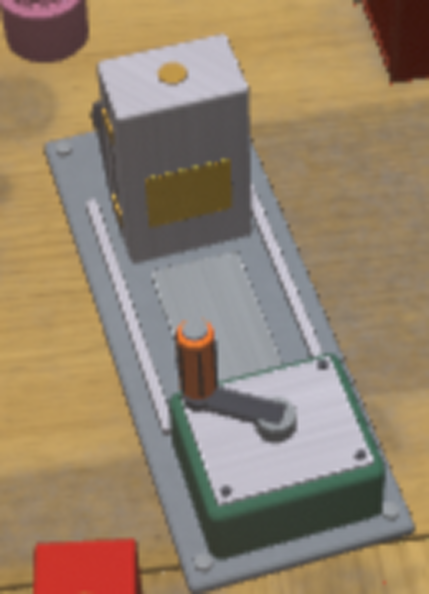

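View pics/sd1.png

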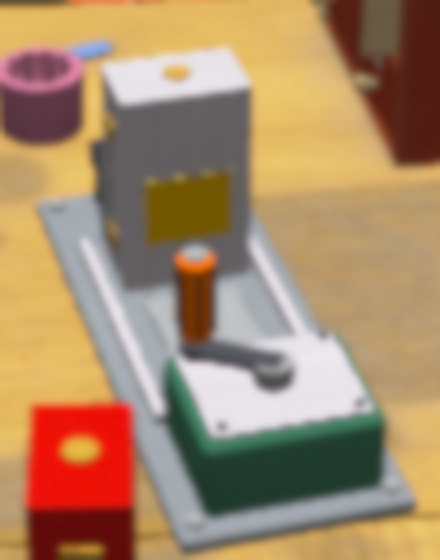

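```bash
cat > fit.py <<'E'
from h import *
from scipy.optimize import least_squares
s=eyes.snapshot("scene"); w=eyes.snapshot("side")
k1=lambda u,v:((u+.5)/3.3+235-.5,(v+.5)/3.3+140-.5)
k2=lambda u,v:((u+.5)/4+260-.5,(v+.5)/4+165-.5)
# slide pts
SL=[(-.075,.18,.012),(-.075,-.22,.012),(.075,-.22,.012),(0,-.16,.09)]
o1=[k1(46,143),k1(190,580),k1(411,524),k1(277,408)]
o2=[k2(40,203),k2(185,540),k2(411,497),k2(276,362)]
BX=[(-.045,-.028,.15),(.045,-.028,.15),(-.045,.028,.15),(.045,.028,.15)]
b1=[k1(112,120),k1(249,92),k1(97,65),k1(228,37)]
b2=[k2(107,102),k2(248,90),k2(103,62),k2(236,48)]
p1,p2=k1(196,326),k2(195,247)
def T(x,y,a,P): 
    P=np.array(P,float); c,sn=np.cos(a),np.sin(a); return np.c_[x+c*P[:,0]-sn*P[:,1],y+sn*P[:,0]+c*P[:,1],P[:,2]]
def parts(v):
    x,y,a,bx,by,ba,q=v
    S=T(x,y,a,SL); B=T(x,y,a,T(bx,by,ba,np.array(BX)+[0,0,.012])); 
    H=T(x,y,a,[(-.05*np.cos(q),-.16+.05*np.sin(q),.155)]); return S,B,H
def res(v):
    S,B,H=parts(v); r=[]
    for c,o,b,p in ((s,o1,b1,p1),(w,o2,b2,p2)):
        r+=[proj(c,S)-o,proj(c,B)-b,proj(c,H)-[p]]
    return np.vstack(r).ravel()
f=least_squares(res,[.58,0,.2,0,.07,0,.5],loss="soft_l1")
np.set_printoptions(suppress=True,precision=4)
print(f.x); print(np.round(res(f.x).reshape(-1,2),1).tolist())
np.save("pose.npy",f.x)
x,y,a=f.x[:3]
def draws(c):
    S=lambda P:proj(c,T(x,y,a,P))
    d=[S([(-.075,.18,.012),(-.075,-.22,.012),(.075,-.22,.012),(.075,.18,.012),(-.075,.18,.012)]),
       S([(-.058,-.21,.073),(.058,-.21,.073),(.058,-.11,.073),(-.058,-.11,.073),(-.058,-.21,.073)]),
       S([(-.032,.028,.016),(.032,.028,.016)])]
    B=parts(f.x)[1][[0,1,3,2,0]]; d.append(proj(c,B))
    q=f.x[6];d.append(S([(0,-.16,.09),(-.05*np.cos(q),-.16+.05*np.sin(q),.09),(-.05*np.cos(q),-.16+.05*np.sin(q),.155)]))
    return d
crop(s,235,140,365,320,3.3,"fit1.png",draws(s)); crop(w,260,165,370,305,4,"fit2.png",draws(w))
E
python3 fit.py
```

```text
[ 0.5615  0.0196  0.1638 -0.0014  0.0655 -0.0609  0.619 ]
[[-0.1, -1.2], [0.0, 2.1], [1.8, 0.3], [-0.3, 0.5], [-0.0, 0.2], [-0.3, 1.3], [-0.2, -1.1], [0.2, 0.4], [-0.2, -0.1], [-0.5, -2.0], [-1.2, -0.4], [2.1, -0.3], [-0.4, -1.9], [2.1, -0.1], [0.8, -0.6], [-0.6, -0.3], [-0.8, -0.1], [0.2, 0.3]]
```

View pics/fit1.png

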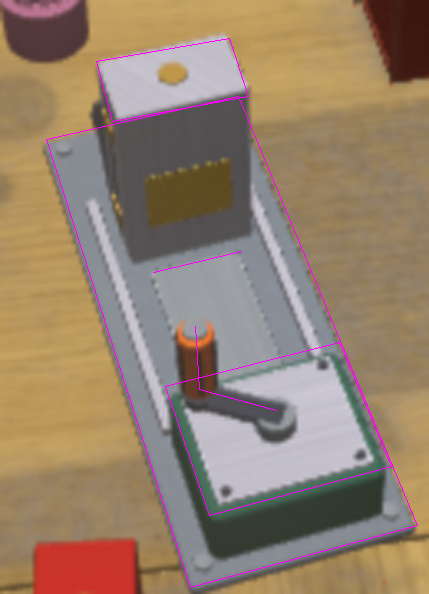

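View pics/fit2.png

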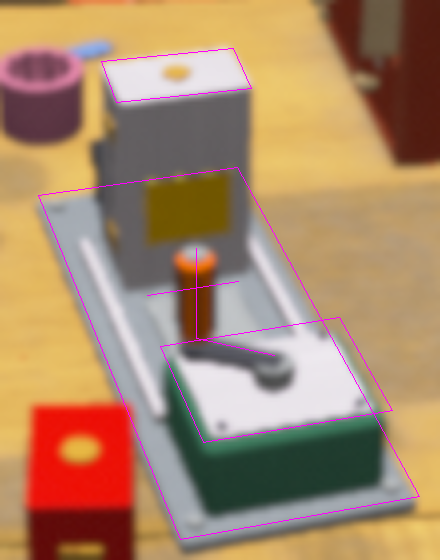

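```bash
cat >> h.py <<'E'
from scipy.spatial.transform import Rotation as Ro
np.set_printoptions(suppress=True,precision=4)
def tool():
    st=monitor.state(); return st,Ro.from_euler("xyz",st["tcp_rot"]).as_matrix(),np.array(st["position"])
def shift(target):
    st,R,p=tool(); return np.round(R.T@(np.array(target)-p)*1000,1)
def slide(P,pose=None):
    x,y,a=(np.load("pose.npy") if pose is None else pose)[:3]; P=np.array(P,float); c,s=np.cos(a),np.sin(a)
    return np.array([x+c*P[0]-s*P[1],y+s*P[0]+c*P[1],P[2]])
def toslide(P):
    x,y,a=np.load("pose.npy")[:3]; c,s=np.cos(a),np.sin(a); d=np.array(P[:2])-[x,y]; return np.array([c*d[0]+s*d[1],-s*d[0]+c*d[1],P[2]])
E
python3 - <<'E'
from h import *
s=eyes.snapshot("wrist"); st,R,p=tool()
V=s["view"]; o=-V[:3,:3].T@V[:3,3]
print("cam in tool",R.T@(o-p),"fwd in tool",R.T@V[2,:3],"right",R.T@V[0,:3])
print(shift([.50,.02,.36]))
E
```

```text
cam in tool [ 0.0765  0.     -0.1249] fwd in tool [-0.2953 -0.0001  0.9554] right [-0.0005  1.     -0.0001]
[-444.8 -345.8 -111.7]
```

Request:
{"op": "carry_out", "data": {"motion": [[-15,-10,-20,0,0],[-40,-30,-50,-4,0],[-75,-60,-80,-9,0],[-115,-90,-110,-14,0],[-155,-120,-110,-19,0],[-195,-150,-110,-24,0],[-235,-180,-110,-29,0],[-275,-212,-110,-34,0],[-315,-245,-110,-34.4,0],[-350,-272,-110,-34.4,0]]}}

```text
t: 2.0
position: [0.4416, 0.133, 0.3586]
tcp_rot: [3.141, 0.001, -2.977]
ft_force: [0.2, 0.6, -0.3]
width: 0.0852
```

```bash
python3 - <<'E'
from h import *
st,R,p=tool(); print(st["t"],p,st["tcp_rot"],st["qpos"],shift([.516,-.008,.36]))
E
```

```text
2.0 [0.4416 0.133  0.3586] [ 3.1414  0.001  -2.9768] [ 0.1548  0.1367  0.0456  1.4787  0.0002 -0.01  ] [ -50.3 -151.3   -1.3]
```

Request:
{"op": "carry_out", "data": {"motion": [[-10,-30,0,0,0],[-20,-60,0,0,0],[-30,-90,0,0,0],[-40,-120,0,0,0],[-46,-138,0,0,0],[-49,-148,0,0,0],[-50,-151,-1,0,0],[-50,-151,-1,0,0],[-50,-151,-1,0,0],[-50,-151,-1,0,0]]}}

```text
t: 3.0
position: [0.5149, -0.0049, 0.3595]
tcp_rot: [3.141, 0.0, -2.976]
ft_force: [-1.2, -0.0, 0.9]
width: 0.0859
```

```bash
python3 - <<'E'
from h import *
s=save("wrist","w1.png"); st,R,p=tool(); print(st["t"],p,st["tcp_rot"],shift([.516,-.008,.36]))
E
```

```text
3.05 [ 0.5149 -0.005   0.3595] [ 3.1414  0.0003 -2.9757] [-0.6 -3.1 -0.5]
```

View pics/w1.png

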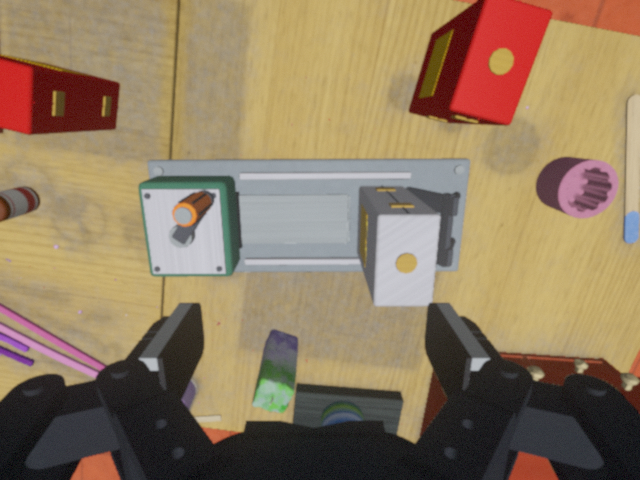

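```bash
python3 - <<'E'
from h import *
s=eyes.snapshot("wrist"); crop(s,130,150,310,310,4,"w1a.png"); crop(s,300,150,480,310,4,"w1b.png"); np.savez("w1.npz",view=s["view"],mtx=s["mtx"],pixels=s["pixels"])
E
```

```text
(no output)
```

View pics/w1a.png

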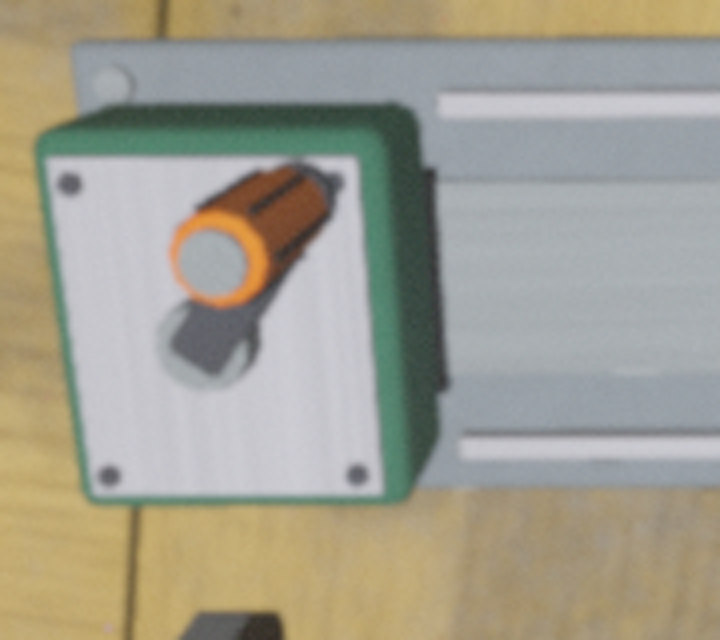

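View pics/w1b.png

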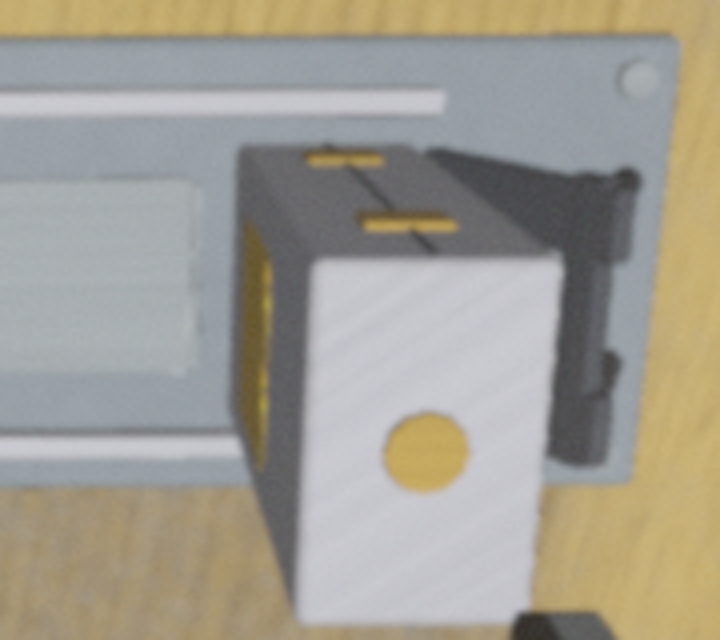

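```bash
cat > fit2.py <<'E'
exec(open("fit.py").read().split("f=least_squares")[0])
W=np.load("w1.npz")
ka=lambda u,v:((u+.5)/4+130-.5,(v+.5)/4+150-.5)
kb=lambda u,v:((u+.5)/4+300-.5,(v+.5)/4+150-.5)
SLw=[(-.075,-.22,.012),(-.075,.18,.012),(.075,.18,.012),(-.032,.028,.016),(.032,.028,.016),(-.052,.105,.021),(-.052,-.105,.021),(.052,-.105,.021)]
ow=[ka(76,42),kb(676,38),kb(632,482),kb(195,180),kb(188,373),kb(445,114),ka(440,117),ka(462,434)]
bw=[kb(315,260),kb(300,622),kb(560,258),kb(530,622)]
bw=[bw[0],bw[1],bw[2],bw[3]]; BXo=[BX[0],BX[1],BX[2],BX[3]]
pw=ka(212,260)
def resw(v):
    x,y,a,bx,by,ba,q=v; S=T(x,y,a,SLw); _,B,H=parts(v)
    return np.vstack([proj(W,S)-ow,proj(W,B)-bw,proj(W,H)-[pw]]).ravel()
for nm,fn in (("wrist",resw),("all",lambda v:np.r_[2*resw(v),res(v)]),("fixed",res)):
    f=least_squares(fn,[.58,0,.2,0,.07,0,.5],loss="soft_l1"); print(nm,f.x)
    if nm=="wrist": print(np.round(resw(f.x).reshape(-1,2),1).tolist()); print(np.round(res(f.x).reshape(-1,2),1).tolist())
    if nm=="wrist": np.save("pose.npy",f.x)
E
python3 fit2.py
```

```text
wrist [0.5591 0.0176 0.1687 0.0018 0.0691 0.0071 0.6103]
[[-3.1, -0.7], [4.1, -0.8], [1.7, 1.9], [-0.5, -0.5], [0.1, -0.0], [0.9, 0.3], [-0.3, 0.2], [-0.8, 0.9], [-1.2, -0.8], [-1.2, 1.7], [1.8, -0.9], [0.9, 1.1], [-0.2, 0.3]]
[[-1.3, -0.3], [-0.4, 3.2], [1.3, 1.0], [-0.9, 1.4], [1.1, 0.4], [-0.0, -0.6], [-1.0, -0.6], [-1.3, -1.1], [-1.0, 1.0], [-1.5, -1.5], [-1.6, 0.3], [1.7, 0.1], [-1.0, -1.4], [3.1, 0.0], [1.1, -1.7], [-1.2, 0.0], [-2.0, -0.9], [-0.4, 0.9]]
all [ 0.5592  0.0178  0.169   0.0017  0.0689 -0.0059  0.6083]
fixed [ 0.5615  0.0196  0.1638 -0.0014  0.0655 -0.0609  0.619 ]
```

```bash
python3 - <<'E'
from h import *
print(shift(slide([.0015,.069,.20])),shift(slide([.0015,.069,.142])))
E
```

```text
[-48.5  84.4 159.4] [-48.5  84.4 217.4]
```

Request:
{"op": "carry_out", "data": {"motion": [[-12,20,10,0,20],[-24,42,30,0,45],[-36,64,60,0,45],[-46,80,90,0,45],[-48.5,84,115,0,45],[-48.5,84,135,0,45],[-48.5,84,150,0,45],[-48.5,84,155,0,45],[-48.5,84,155,0,45],[-48.5,84,155,0,45]]}}

```text
t: 4.2
position: [0.5498, 0.085, 0.2052]
tcp_rot: [-3.142, 0.001, -2.977]
ft_force: [-0.6, 0.2, 0.2]
width: 0.0704
```

```bash
python3 - <<'E'
from h import *
st,R,p=tool(); print(st["t"],toslide(p),st["tcp_rot"],st["width"],shift(slide([.0015,.069,.142])))
save("wrist","w2.png")
E
```

```text
4.2 [0.0021 0.068  0.2052] [-3.1415  0.0014 -2.977 ] 0.07044735078490043 [ 0.7  1.  63.2]
```

View pics/w2.png

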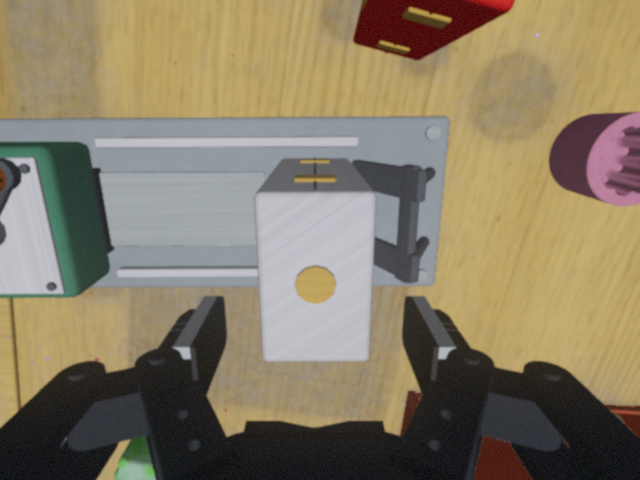

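Request:
{"op": "carry_out", "data": {"motion": [[0,1,8,0,45],[0,1,18,0,45],[0,1,28,0,45],[0,1,38,0,45],[0,1,48,0,45],[0,1,56,0,45],[0,1,62,0,45],[0,1,63,0,45],[0,1,63,0,45],[0,1,63,0,45]]}}

```text
t: 5.25
position: [0.5495, 0.086, 0.1418]
tcp_rot: [-3.142, 0.001, -2.977]
ft_force: [-0.1, 0.5, 0.8]
width: 0.0705
```

```bash
python3 - <<'E'
from h import *
st,R,p=tool(); print(st["t"],toslide(p),st["tcp_rot"],st["width"])
s=eyes.snapshot("scene"); crop(s,200,80,400,280,3,"s3.png")
save("wrist","w3.png")
E
```

```text
5.25 [0.002  0.069  0.1418] [-3.1415  0.0009 -2.977 ] 0.07050231096793518
```

View pics/w3.png

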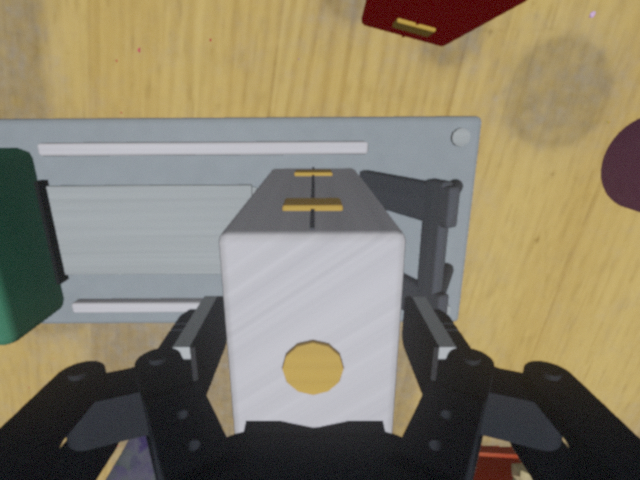

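View pics/s3.png

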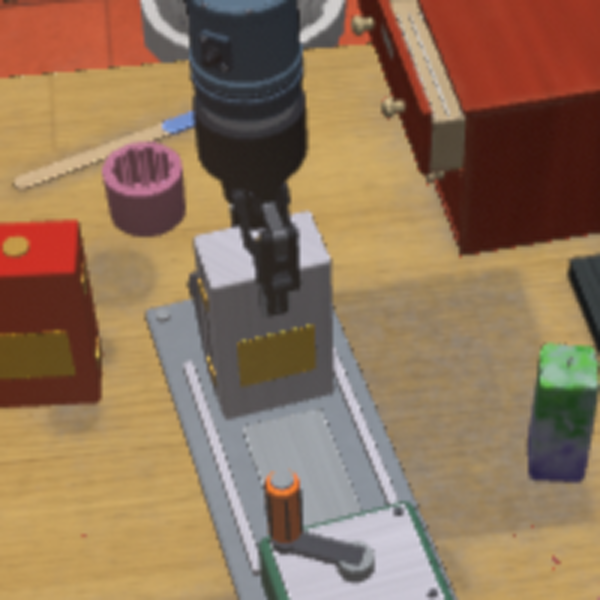

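Request:
{"op": "carry_out", "data": {"motion": [[0,6,0,0,45],[0,11,-2,0,45],[0,16,-4,0,45],[0,21,-6,0,45],[0,26,-8,0,45],[0,31,-10,0,45],[0,36,-12,0,45],[0,40,-14,0,45],[0,44,-15,0,45],[0,47,-15,0,45]]}}

```text
t: 6.35
position: [0.5415, 0.1328, 0.1566]
tcp_rot: [3.141, 0.0, -2.977]
ft_force: [0.0, 0.1, 0.3]
width: 0.0709
```

```bash
python3 - <<'E'
from h import *
st,R,p=tool(); print(st["t"],toslide(p),st["ft_force"],st["width"])
s=eyes.snapshot("scene"); crop(s,200,80,400,280,3,"s4.png")
save("wrist","w4.png")
E
```

```text
6.35 [0.002  0.1165 0.1566] [0.0163 0.0614 0.3365] 0.07087599898409518
```

View pics/w4.png

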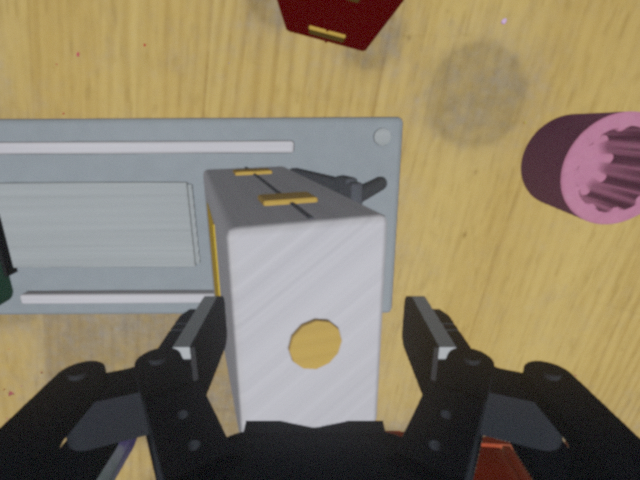

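View pics/s4.png

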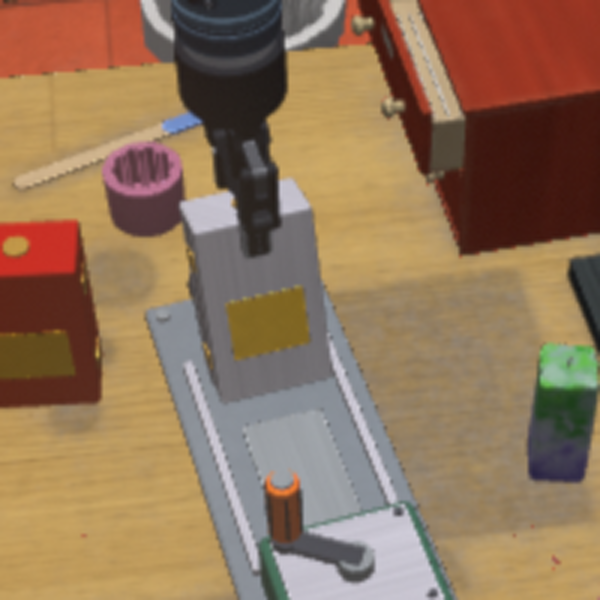

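Request:
{"op": "carry_out", "data": {"motion": [[0,3,0,0,45],[0,6,0,0,45],[0,9,0,0,43],[0,12,0,0,40],[0,15,0,0,37],[0,18,0,0,34],[0,20,0,0,31],[0,22,0,0,28],[0,24,0,0,25],[0,26,0,0,20]]}}

```text
t: 7.45
position: [0.5372, 0.1581, 0.1563]
tcp_rot: [3.142, 0.0, -2.977]
ft_force: [0.3, -0.6, -0.1]
width: 0.0783
```

```bash
python3 - <<'E'
from h import *
st,R,p=tool(); print(st["t"],toslide(p),st["ft_force"],st["width"])
s=eyes.snapshot("scene"); crop(s,200,80,400,280,3,"s5.png")
save("wrist","w5.png")
E
```

```text
7.45 [0.002  0.1422 0.1563] [ 0.3093 -0.6282 -0.0514] 0.07833269942914091
```

View pics/w5.png

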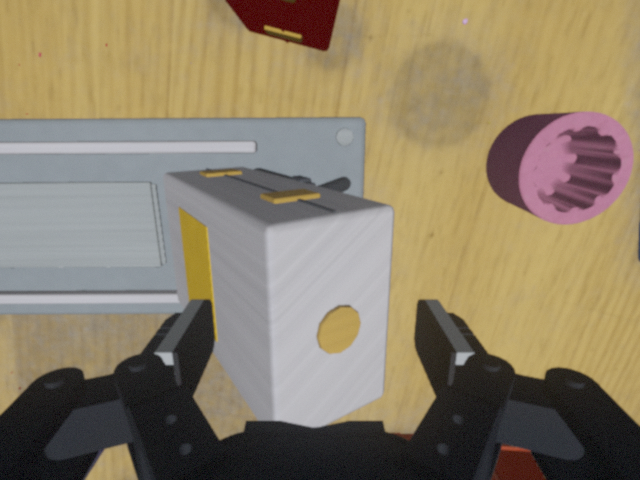

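View pics/s5.png

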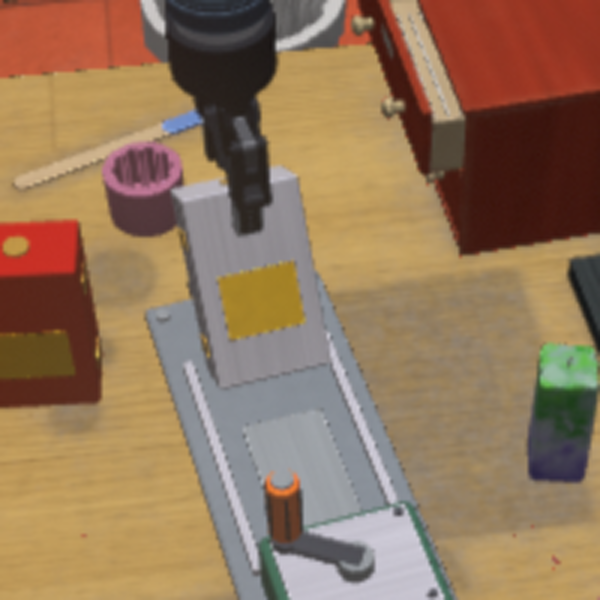

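Request:
{"op": "carry_out", "data": {"motion": [[0,0,0,0,5],[0,0,0,0,5],[0,0,-4,0,5],[0,0,-12,0,5],[0,0,-25,0,5],[0,0,-45,0,0],[0,0,-70,0,0],[0,0,-95,0,0],[0,-20,-110,0,0],[0,-50,-120,0,0]]}}

```text
t: 8.55
position: [0.546, 0.1093, 0.2789]
tcp_rot: [3.141, 0.004, -2.974]
ft_force: [0.7, -0.2, 0.1]
width: 0.0855
```

```bash
python3 - <<'E'
from h import *
st,R,p=tool(); print(st["t"],toslide(p),st["ft_force"],st["width"])
s=save("wrist","w6.png"); np.savez("w6.npz",view=s["view"],mtx=s["mtx"])
S=proj(s,np.array([slide(P) for P in [(-.045,.1,.012),(.045,.1,.012),(-.045,.139,.08),(.045,.139,.08)]])); print(S)
E
```

```text
8.55 [0.0025 0.0926 0.2789] [ 0.7329 -0.2048  0.0852] 0.08545851063348452
[[320.4949 146.2577]
 [320.228  232.0102]
 [368.6531 152.3914]
 [364.5753 253.8211]]
```

View pics/w6.png

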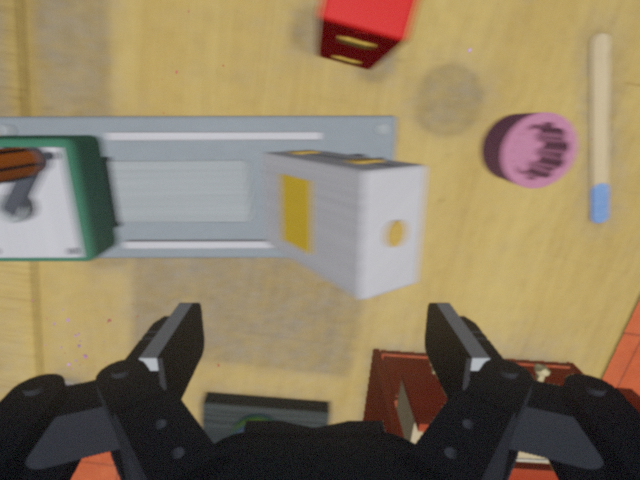

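```bash
python3 - <<'E'
from h import *
q=np.load("pose.npy")[6]; print(q)
sp=[-.05*np.cos(q),-.16+.05*np.sin(q)]
print(shift(slide(sp+[.22])),shift(slide(sp+[.125])))
E
```

```text
0.6102687896516377
[  43.  -218.9   60.8] [  43.5 -218.5  155.8]
```

Request:
{"op": "carry_out", "data": {"motion": [[7,-30,0,0,0],[14,-65,0,0,0],[21,-100,5,0,0],[28,-135,15,0,0],[35,-170,30,0,0],[40,-198,45,0,0],[43,-214,56,0,0],[43,-219,61,0,0],[43,-219,61,0,0],[43,-219,61,0,0]]}}

```text
t: 9.6
position: [0.5391, -0.1134, 0.2158]
tcp_rot: [3.141, 0.001, -2.976]
ft_force: [0.1, 1.3, -0.2]
width: 0.0849
```

```bash
python3 - <<'E'
from h import *
s=save("wrist","w7.png"); st,R,p=tool(); print(st["t"],toslide(p),st["tcp_rot"])
q=np.load("pose.npy")[6]
sp=[-.05*np.cos(q),-.16+.05*np.sin(q)]
print(proj(s,np.array([slide(sp+[.155]),slide([0,-.16,.09])])))
s=eyes.snapshot("scene"); crop(s,200,120,400,320,3,"s7.png")
E
```

```text
9.65 [-0.0415 -0.1257  0.2161] [ 3.1416  0.0012 -2.9754]
[[302.1629 270.515 ]
 [265.7224 288.6733]]
```

View pics/w7.png

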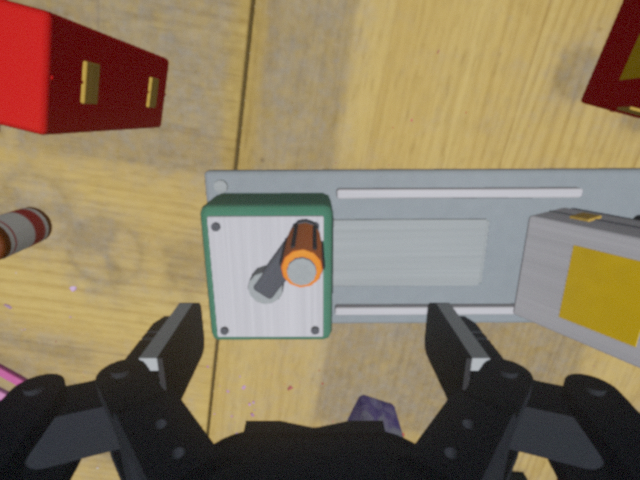

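View pics/s7.png

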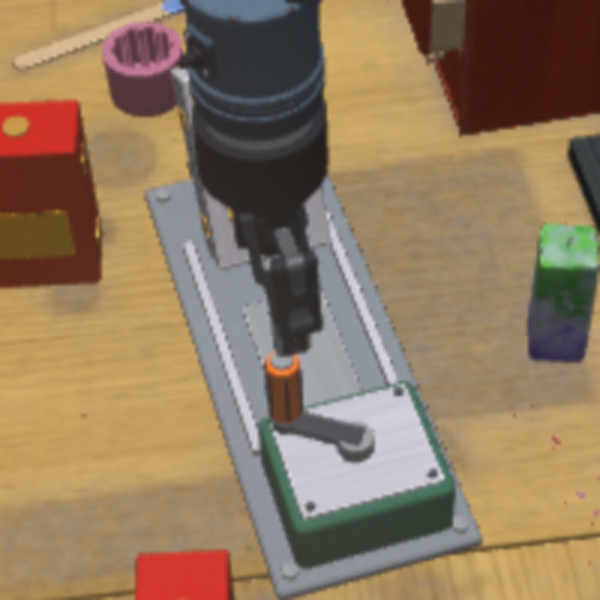

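```bash
python3 - <<'E'
from h import *
q=np.load("pose.npy")[6]
sp=[-.05*np.cos(q),-.16+.05*np.sin(q)]
st,R,p=tool(); print(p,toslide(p),st["tcp_rot"])
print(shift(slide(sp+[.125])))
E
```

```text
[ 0.5394 -0.1133  0.2161] [-0.0414 -0.1257  0.2161] [-3.1414  0.0013 -2.9752]
[-0.4 -5.6 91.1]
```

Request:
{"op": "carry_out", "data": {"motion": [[0,-5.6,15,0,0],[0,-5.6,30,0,0],[0,-5.6,45,0,0],[0,-5.6,60,0,0],[0,-5.6,75,0,0],[0,-5.6,85,0,0],[0,-5.6,91,0,0],[0,-5.6,91,0,0],[0,-5.6,91,0,0],[0,-5.6,91,0,60]]}}

```text
t: 10.7
position: [0.5404, -0.1201, 0.1251]
tcp_rot: [-3.141, 0.001, -2.977]
ft_force: [-0.7, -0.1, 0.3]
width: 0.073
```

```bash
python3 - <<'E'
from h import *
save("wrist","w8.png"); st,R,p=tool(); print(st["t"],toslide(p),st["ft_force"],st["width"])
q=np.load("pose.npy")[6]
print(shift(slide([-.05*np.cos(q),-.16+.05*np.sin(q),.125])))
E
```

```text
10.75 [-0.0416 -0.1326  0.1251] [-0.1888 -0.0514  0.22  ] 0.0665523714327281
[-0.6  1.3  0.1]
```

View pics/w8.png

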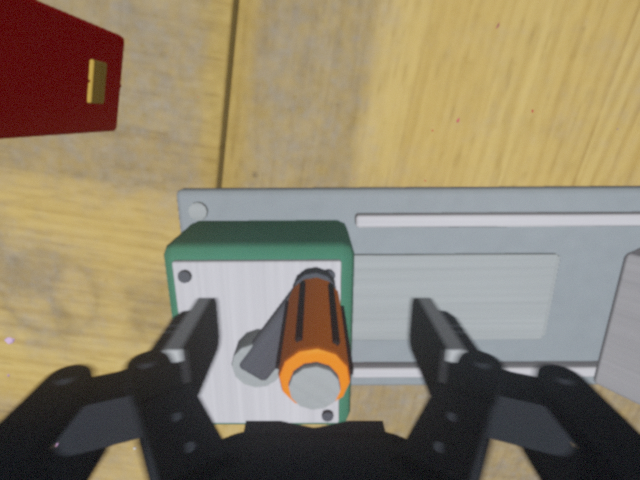

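Request:
{"op": "carry_out", "data": {"motion": [[-0.5,1,0,0,120],[-0.5,1,0,0,180],[-0.5,1,0,0,225],[-0.5,1,0,0,225],[-0.5,1,0,0,225],[-0.5,1,0,0,225],[-0.5,1,0,0,225],[-0.5,1,0,0,225],[-0.5,1,0,0,225],[-0.5,1,0,0,225]]}}

```text
t: 11.75
position: [0.5403, -0.1191, 0.1246]
tcp_rot: [-3.141, 0.001, -2.977]
ft_force: [-1.2, -0.9, 5.7]
width: 0.021
```

```bash
python3 - <<'E'
from h import *
st,R,p=tool(); P=toslide(p); print(st["t"],P,st["ft_force"],st["width"],st["tcp_rot"])
print("q",np.arctan2(P[1]+.16,-P[0]),np.hypot(P[0],P[1]+.16))
q0=np.arctan2(P[1]+.16,-P[0])
c=np.array([0,-.16])
for qs in (np.arange(1,11)*.15+q0,):
    for q in qs:
        t=slide([-.05*np.cos(q),-.16+.05*np.sin(q),p[2]]); print(shift(t).round(0),end=' ')
E
```

```text
11.75 [-0.0415 -0.1316  0.1246] [-1.1579 -0.8627  5.7317] 0.020960726067278508 [-3.1411  0.0006 -2.9771]
q 0.6007092528609147 0.05029031017006261
[-5.  6. -0.] [-10.  11.   0.] [-17.  15.   0.] [-23.  18.   0.] [-30.  20.   0.] [-38.  22.   0.] [-45.  22.   0.] [-53.  20.   0.] [-60.  18.   0.] [-67.  15.   0.]
```

```bash
cat > circ.py <<'E'
import numpy as np,sys
a,b,n=float(sys.argv[1]),float(sys.argv[2]),int(sys.argv[3])
qs=np.linspace(a,b,n*10+1)
for k in range(n):
    s=qs[k*10]; print([[round(50*(np.cos(q)-np.cos(s)),1),round(50*(np.sin(q)-np.sin(s)),1),0,0,225] for q in qs[k*10+1:k*10+11]],"q",round(qs[k*10+10],3))
E
python3 circ.py .605 9.74 5
```

```text
[[np.float64(-5.9), np.float64(7.0), 0, 0, 225], [np.float64(-12.9), np.float64(12.8), 0, 0, 225], [np.float64(-20.8), np.float64(17.3), 0, 0, 225], [np.float64(-29.5), np.float64(20.2), 0, 0, 225], [np.float64(-38.5), np.float64(21.5), 0, 0, 225], [np.float64(-47.6), np.float64(21.1), 0, 0, 225], [np.float64(-56.5), np.float64(19.1), 0, 0, 225], [np.float64(-64.9), np.float64(15.5), 0, 0, 225], [np.float64(-72.5), np.float64(10.5), 0, 0, 225], [np.float64(-79.1), np.float64(4.1), 0, 0, 225]] q 2.432
[[np.float64(-5.3), np.float64(-7.4), 0, 0, 225], [np.float64(-9.1), np.float64(-15.7), 0, 0, 225], [np.float64(-11.4), np.float64(-24.5), 0, 0, 225], [np.float64(-12.1), np.float64(-33.6), 0, 0, 225], [np.float64(-11.0), np.float64(-42.7), 0, 0, 225], [np.float64(-8.4), np.float64(-51.4), 0, 0, 225], [np.float64(-4.2), np.float64(-59.5), 0, 0, 225], [np.float64(1.4), np.float64(-66.7), 0, 0, 225], [np.float64(8.2), np.float64(-72.8), 0, 0, 225], [np.float64(16.0), np.float64(-77.5), 0, 0, 225]] q 4.259
[[np.float64(8.5), np.float64(-3.2), 0, 0, 225], [np.float64(17.5), np.float64(-4.9),
[... 726 characters left out ...]
p.float64(53.9), 0, 0, 225], [np.float64(-34.0), np.float64(57.5), 0, 0, 225], [np.float64(-42.9), np.float64(59.4), 0, 0, 225], [np.float64(-52.0), np.float64(59.7), 0, 0, 225]] q 7.913
[[np.float64(-9.0), np.float64(-1.4), 0, 0, 225], [np.float64(-17.6), np.float64(-4.3), 0, 0, 225], [np.float64(-25.6), np.float64(-8.8), 0, 0, 225], [np.float64(-32.6), np.float64(-14.7), 0, 0, 225], [np.float64(-38.4), np.float64(-21.8), 0, 0, 225], [np.float64(-42.8), np.float64(-29.7), 0, 0, 225], [np.float64(-45.7), np.float64(-38.4), 0, 0, 225], [np.float64(-47.0), np.float64(-47.4), 0, 0, 225], [np.float64(-46.6), np.float64(-56.5), 0, 0, 225], [np.float64(-44.6), np.float64(-65.4), 0, 0, 225]] q 9.74
```

Request:
{"op": "carry_out", "data": {"motion": [[-5.9,7.0,0,0,225],[-12.9,12.8,0,0,225],[-20.8,17.3,0,0,225],[-29.5,20.2,0,0,225],[-38.5,21.5,0,0,225],[-47.6,21.1,0,0,225],[-56.5,19.1,0,0,225],[-64.9,15.5,0,0,225],[-72.5,10.5,0,0,225],[-79.1,4.1,0,0,225]]}}

```text
t: 12.75
position: [0.6165, -0.1026, 0.1245]
tcp_rot: [-3.14, -0.004, -2.977]
ft_force: [-7.8, -4.9, 9.7]
width: 0.0208
```

```bash
cat > chk.py <<'E'
from h import *
import sys
st,R,p=tool(); P=toslide(p); print(st["t"],P,st["ft_force"],st["width"],st["tcp_rot"])
print("q",np.arctan2(P[1]+.16,-P[0])%(2*np.pi),np.hypot(P[0],P[1]+.16))
if len(sys.argv)>1:
    n=sys.argv[1]
    s=eyes.snapshot("scene"); crop(s,210,130,390,330,3,f"s{n}.png"); save("wrist",f"w{n}.png")
E
python3 chk.py 9
```

```text
12.75 [ 0.0363 -0.1281  0.1245] [-7.7782 -4.9141  9.7157] 0.02079227929137147 [-3.1399 -0.0035 -2.9773]
q 2.421916806431024 0.048329806736681545
```

View pics/s9.png

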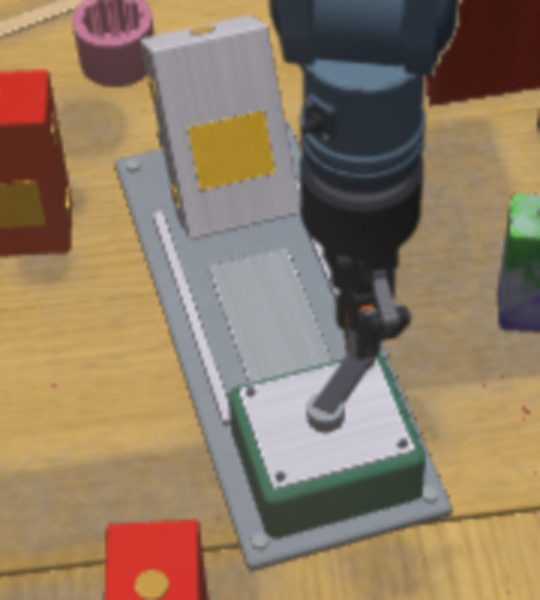

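View pics/w9.png

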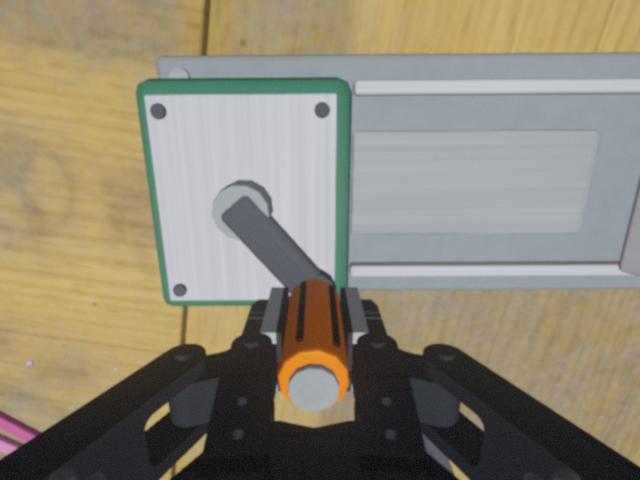

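Request:
{"op": "carry_out", "data": {"motion": [[-5.3,-7.4,0,0,225],[-9.1,-15.7,0,0,225],[-11.4,-24.5,0,0,225],[-12.1,-33.6,0,0,225],[-11.0,-42.7,0,0,225],[-8.4,-51.4,0,0,225],[-4.2,-59.5,0,0,225],[1.4,-66.7,0,0,225],[8.2,-72.8,0,0,225],[16.0,-77.5,0,0,225]]}}

```text
t: 13.85
position: [0.6161, -0.1808, 0.1247]
tcp_rot: [-3.142, 0.004, -2.976]
ft_force: [3.1, 1.1, 3.6]
width: 0.0209
```

```bash
python3 chk.py
```

```text
13.85 [ 0.0229 -0.2052  0.1247] [3.0692 1.1487 3.5722] 0.020925828808368033 [-3.1415  0.0037 -2.976 ]
q 4.242814379598523 0.050640337580273004
```

Request:
{"op": "carry_out", "data": {"motion": [[8.5,-3.2,0,0,225],[17.5,-4.9,0,0,225],[26.6,-4.8,0,0,225],[35.6,-3.1,0,0,225],[44.1,0.1,0,0,225],[51.9,4.9,0,0,225],[58.6,11.0,0,0,225],[64.2,18.3,0,0,225],[68.3,26.4,0,0,225],[70.9,35.2,0,0,225]]}}

```text
t: 14.85
position: [0.5374, -0.1581, 0.1246]
tcp_rot: [-3.141, -0.001, -2.978]
ft_force: [2.8, -2.0, 5.8]
width: 0.0213
```

```bash
python3 chk.py 10
```

```text
14.85 [-0.0509 -0.1696  0.1246] [ 2.7843 -2.0156  5.7559] 0.02126487636215615 [-3.1407 -0.0009 -2.9779]
q 6.0972484383941215 0.051767066221959555
```

View pics/s10.png

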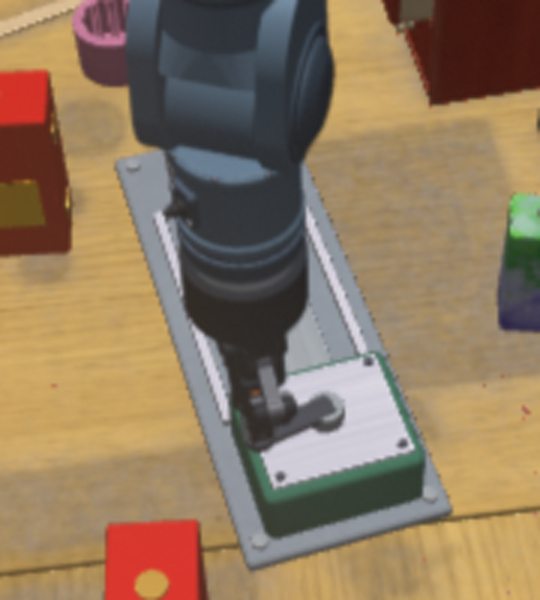

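View pics/w10.png

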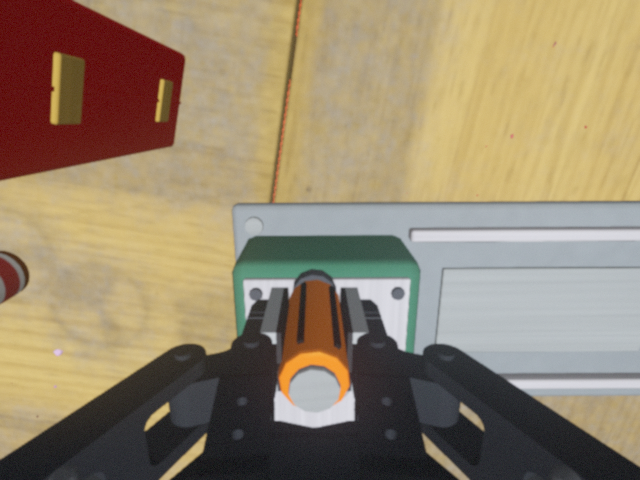

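Request:
{"op": "carry_out", "data": {"motion": [[1.0,9.1,0,0,225],[0.3,18.2,0,0,225],[-2.1,27.0,0,0,225],[-6.0,35.2,0,0,225],[-11.3,42.6,0,0,225],[-17.9,48.9,0,0,225],[-25.5,53.9,0,0,225],[-34.0,57.5,0,0,225],[-42.9,59.4,0,0,225],[-52.0,59.7,0,0,225]]}}

```text
t: 15.95
position: [0.5794, -0.0918, 0.1245]
tcp_rot: [-3.138, -0.003, -2.978]
ft_force: [-1.7, -8.6, 7.8]
width: 0.0211
```

```bash
python3 chk.py 11
```

```text
15.95 [ 0.0017 -0.1112  0.1245] [-1.7287 -8.5865  7.801 ] 0.021102001349390175 [-3.1377 -0.0029 -2.9778]
q 1.604649712899144 0.04880189596968041
```

View pics/w11.png

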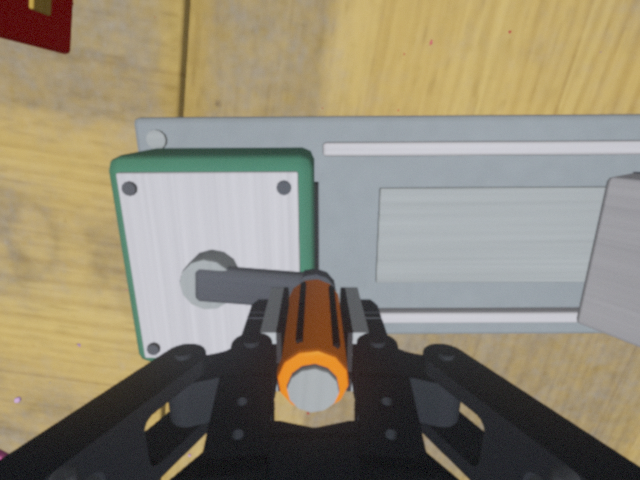

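View pics/s11.png

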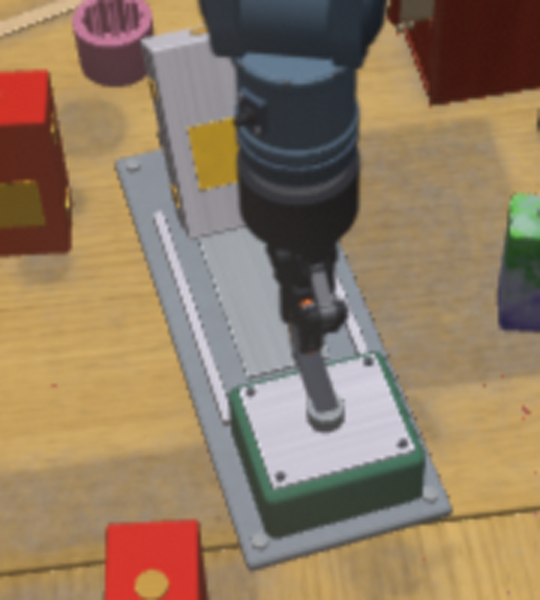

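Request:
{"op": "carry_out", "data": {"motion": [[-9.0,-1.4,0,0,225],[-17.6,-4.3,0,0,225],[-25.6,-8.8,0,0,225],[-32.6,-14.7,0,0,225],[-38.4,-21.8,0,0,225],[-42.8,-29.7,0,0,225],[-45.7,-38.4,0,0,225],[-47.0,-47.4,0,0,225],[-46.6,-56.5,0,0,225],[-44.6,-65.4,0,0,225]]}}

```text
t: 17.05
position: [0.6348, -0.1457, 0.1246]
tcp_rot: [3.138, 0.001, -2.976]
ft_force: [1.0, 2.4, 8.3]
width: 0.0208
```

```bash
python3 chk.py 12
```

```text
17.05 [ 0.0471 -0.1737  0.1246] [1.0122 2.4329 8.3277] 0.020840479033857003 [ 3.1379  0.0006 -2.9756]
q 3.424922794707339 0.04909762916727633
```

View pics/w12.png

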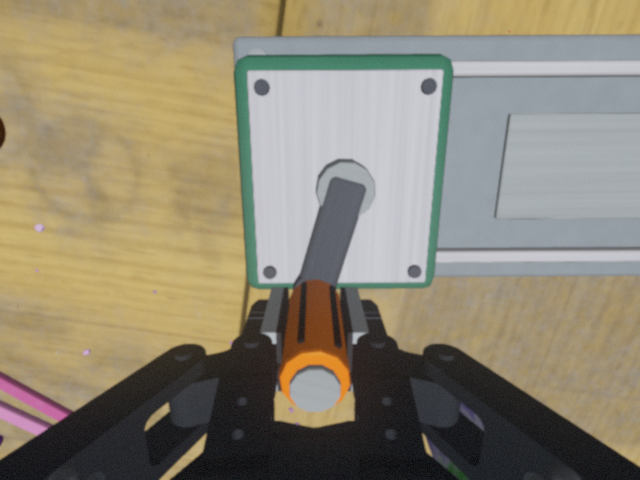

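View pics/s12.png

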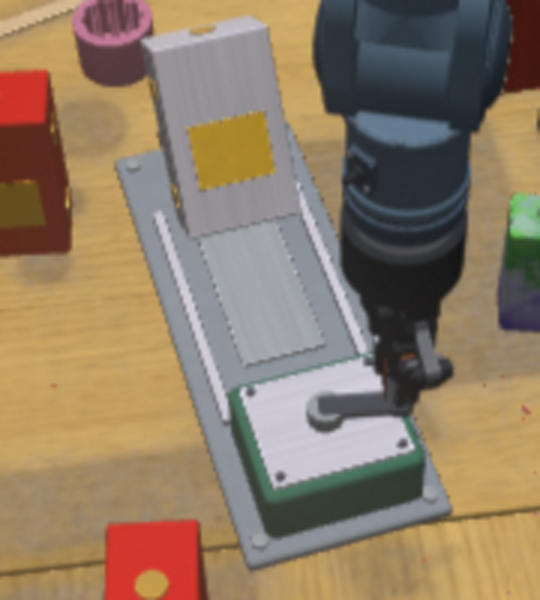

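Request:
{"op": "carry_out", "data": {"motion": [[0,0,0,0,150],[0,0,0,0,60],[0,0,0,0,0],[0,0,0,0,0],[0,0,0,0,0],[0,0,-10,0,0],[0,0,-30,0,0],[0,0,-60,0,0],[0,0,-95,0,0],[0,0,-130,0,0]]}}

```text
t: 18.15
position: [0.6346, -0.1475, 0.2563]
tcp_rot: [-3.142, 0.0, -2.977]
ft_force: [1.1, 0.5, 0.5]
width: 0.0853
```

```bash
python3 - <<'E'
from h import *
st,R,p=tool(); print(st["t"],toslide(p),st["width"]); print(shift(slide([.0015,.12,.27])))
E
```

```text
18.15 [ 0.0466 -0.1754  0.2563] 0.08531105643982448
[ 46.4 295.3 -13.7]
```

Request:
{"op": "carry_out", "data": {"motion": [[6,40,-10,0,0],[12,85,-14,0,0],[20,130,-14,0,0],[28,175,-14,0,0],[36,220,-14,0,0],[42,258,-14,0,0],[45,280,-14,0,0],[46,291,-14,0,0],[46,295,-14,0,0],[46,295,-14,0,0]]}}

```text
t: 19.15
position: [0.5415, 0.1355, 0.2686]
tcp_rot: [-3.141, 0.001, -2.977]
ft_force: [0.1, -0.3, -1.0]
width: 0.0855
```

Request:
{"op": "carry_out", "data": {"motion": [[0,0,0,0,0],[0,0,0,0,0],[0,0,0,0,0],[0,0,0,0,0],[0,0,0,0,10],[0,0,0,0,20],[0,0,0,0,20],[0,0,0,0,20],[0,0,0,0,20],[0,0,0,0,20]]}}

```text
t: 20.15
position: [0.5411, 0.1359, 0.2683]
tcp_rot: [3.142, 0.0, -2.977]
ft_force: [-0.6, -0.8, 0.2]
width: 0.0789
```

```bash
python3 - <<'E'
from h import *
st,R,p=tool(); print(st["t"],toslide(p),st["width"]); 
s=save("wrist","w13.png"); np.savez("w13.npz",view=s["view"],mtx=s["mtx"])
crop(s,250,120,450,320,3.5,"w13c.png")
E
```

```text
20.15 [0.0021 0.1196 0.2683] 0.0788690056038639
```

View pics/w13c.png

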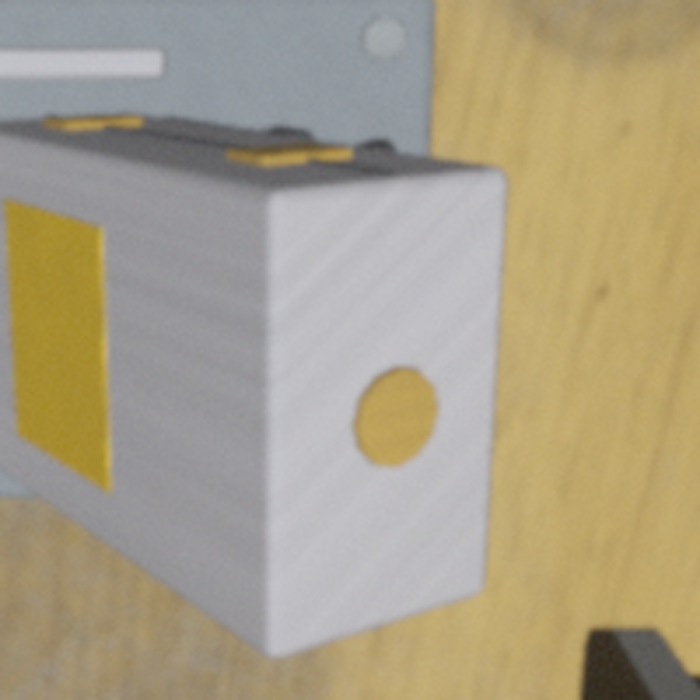

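View pics/w13.png

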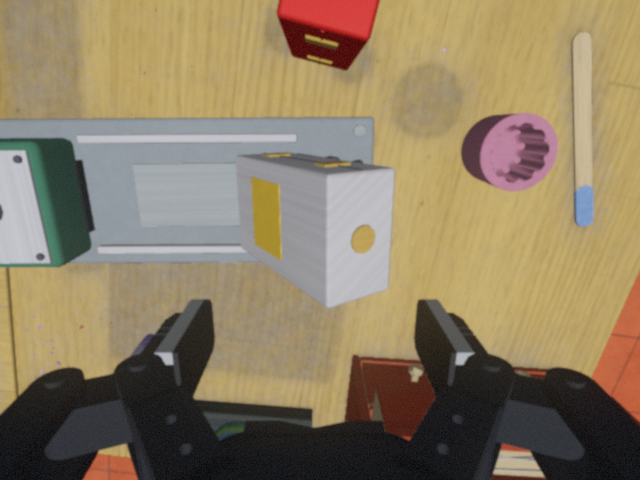

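```bash
python3 - <<'E'
from h import *
from scipy.optimize import least_squares
W=np.load("w13.npz")
k=lambda u,v:((u+.5)/3.5+250-.5,(v+.5)/3.5+120-.5)
o=np.array([k(268,192),k(503,172),k(275,657),k(485,585)])
def pts(v):
    bx,ye,th,ps=v
    B=np.array([(-.045,-.056,.15),(-.045,0,.15),(.045,-.056,.15),(.045,0,.15)])
    R=Ro.from_euler("z",ps).as_matrix()@Ro.from_euler("x",-th).as_matrix()
    return np.array([slide(P) for P in (B@R.T+[bx,ye,.012])]),B@R.T+[bx,ye,.012]
f=least_squares(lambda v:(proj(W,pts(v)[0])-o).ravel(),[0,.097,.55,0]); print(f.x,np.degrees(f.x[2]),f.fun.round(1)); print(pts(f.x)[1])
E
```

```text
[0.0036 0.0865 0.6257 0.0109] 35.84787010147478 [ 1.2 -0.5 -0.5 -2.7 -0.1  2.6 -0.8  1. ]
[[-0.0419  0.1284  0.1664]
 [-0.0424  0.1738  0.1336]
 [ 0.0481  0.1294  0.1664]
 [ 0.0476  0.1748  0.1336]]
```

```bash
python3 - <<'E'
from h import *
from scipy.optimize import least_squares
W=np.load("w13.npz")
k=lambda u,v:((u+.5)/3.5+250-.5,(v+.5)/3.5+120-.5)
o=np.array([k(268,192),k(503,172),k(275,657),k(485,585)])
for e in (0,.0015,.003):
  def pts(v):
    bx,ye,ps,a=v; th=np.arctan2(.139-ye,.068)+a
    B=np.array([(-.045+e,-.056+e,.15-e/2),(-.045+e,-e,.15-e/2),(.045-e,-.056+e,.15-e/2),(.045-e,-e,.15-e/2)])
    R=Ro.from_euler("z",ps).as_matrix()@Ro.from_euler("x",-th).as_matrix()
    return np.array([slide(P) for P in (B@R.T+[bx,ye,.012])])
  for free in (0,1):
    f=least_squares(lambda v:(proj(W,pts(np.r_[v[:3],v[3]*free]))-o).ravel(),[0,.097,0,0]); th=np.degrees(np.arctan2(.139-f.x[1],.068)+free*f.x[3]);print(e,free,f.x,th,f.fun.round(1),f.cost)
E
```

```text
0 0 [0.0027 0.0965 0.0159 0.    ] 31.978840513471148 [ 0.2 -1.3  3.5 -3.4 -0.3  3.2  3.3  2.9] 27.83604595597847
0 1 [ 0.0036  0.0865  0.0109 -0.0321] 35.84786401725022 [ 1.2 -0.5 -0.5 -2.7 -0.1  2.6 -0.8  1. ] 8.840509461672458
0.0015 0 [0.0024 0.0978 0.0165 0.    ] 31.224015444091325 [ 0.2  0.4  0.6 -1.4 -0.3 -0.   0.8  1.3] 2.458322345191841
0.0015 1 [ 0.0026  0.0953  0.0153 -0.0095] 32.1785329208607 [ 0.5  0.6 -0.3 -1.3 -0.2 -0.1 -0.1  0.9] 1.5284754986112292
0.003 0 [0.0021 0.0987 0.0171 0.    ] 30.65589609306852 [ 0.6  2.2 -2.4  0.7  0.1 -3.3 -1.6 -0.4] 12.304236595511505
0.003 1 [0.0016 0.1056 0.0204 0.0317] 28.009294383157513 [-0.1  1.7 -0.3  0.3 -0.1 -3.   0.5  0.7] 6.514263590631234
```

```bash
python3 - <<'E'
from h import *
print(shift(slide([.0025,.142,.148])))
E
```

```text
[ -0.3  22.4 120.3]
```

Request:
{"op": "carry_out", "data": {"motion": [[0,10,5,0,0],[0,18,20,0,0],[0,22,38,0,0],[0,22.4,56,0,0],[0,22.4,74,0,0],[0,22.4,92,0,0],[0,22.4,106,0,0],[0,22.4,116,0,0],[0,22.4,120,0,0],[0,22.4,120,0,0]]}}

```text
t: 21.2
position: [0.5371, 0.1582, 0.1479]
tcp_rot: [3.141, -0.001, -2.977]
ft_force: [1.2, -0.8, -0.0]
width: 0.0852
```

```bash
python3 - <<'E'
from h import *
st,R,p=tool(); print(st["t"],toslide(p),st["ft_force"],st["width"])
s=eyes.snapshot("scene"); crop(s,200,80,400,280,3,"s14.png")
save("wrist","w14.png")
E
```

```text
21.2 [0.0019 0.1423 0.1479] [ 1.1619 -0.7918 -0.0143] 0.08524387056992647
```

View pics/w14.png

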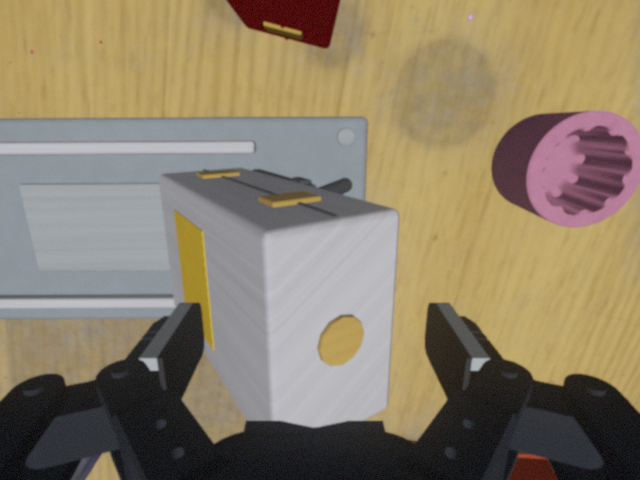

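View pics/s14.png

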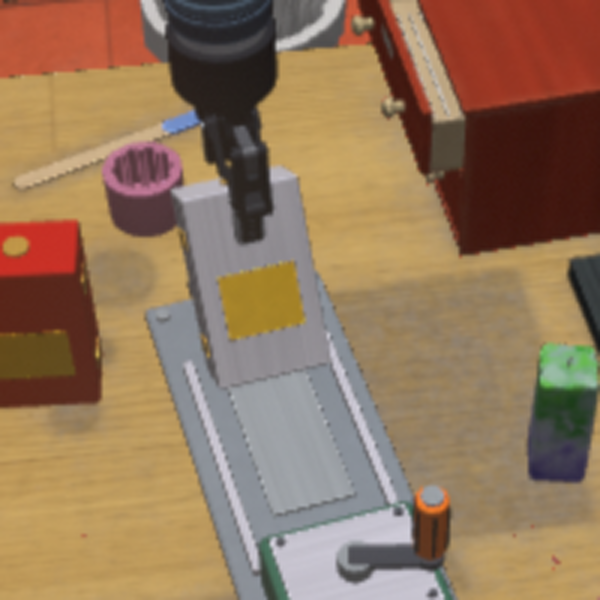

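Request:
{"op": "carry_out", "data": {"motion": [[0,-4,0,0,15],[0,-8,0,0,25],[0,-13,0,0,30],[0,-18,0,0,35],[0,-22,0,0,40],[0,-26,0,0,44],[0,-30,0,0,48],[0,-33,0,0,50],[0,-36,0,0,52],[0,-39,0,0,52]]}}

```text
t: 22.3
position: [0.5476, 0.1299, 0.1597]
tcp_rot: [3.117, 0.018, -2.971]
ft_force: [-18.1, 22.7, 58.7]
width: 0.0689
```

```bash
python3 - <<'E'
from h import *
st,R,p=tool(); print(st["t"],toslide(p),st["ft_force"],st["width"])
s=eyes.snapshot("scene"); crop(s,200,80,400,280,3,"s15.png")
save("wrist","w15.png")
E
```

```text
22.3 [0.0076 0.1127 0.1597] [-18.0875  22.7096  58.7377] 0.06885626324902411
```

View pics/w15.png

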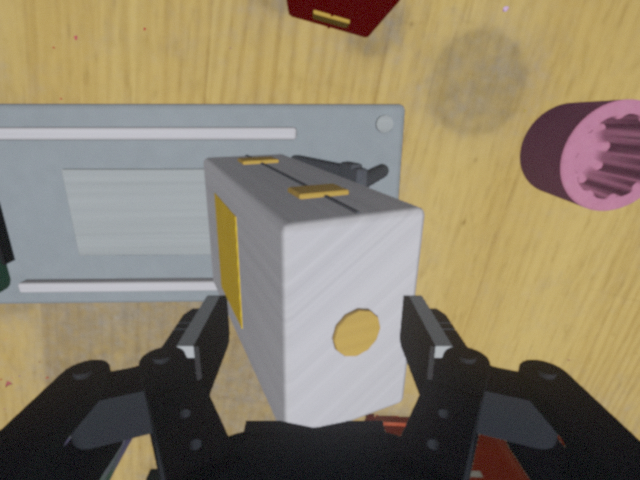

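View pics/s15.png

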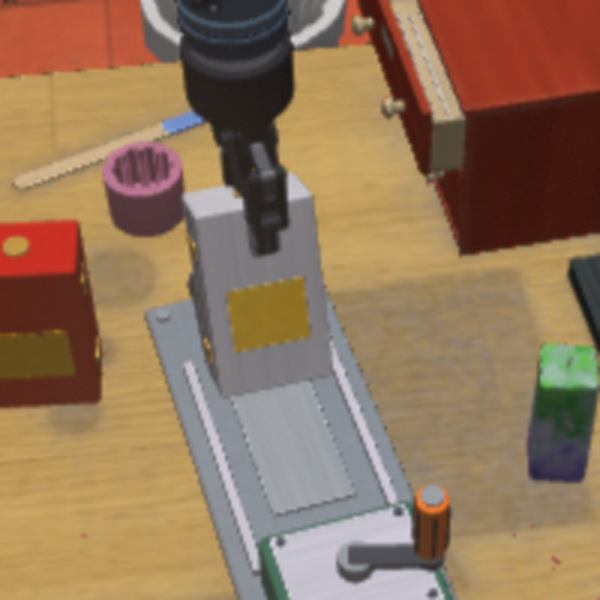

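Request:
{"op": "carry_out", "data": {"motion": [[0,6,-6,0,50],[0,10,-13,0,45],[0,14,-18,0,40],[0,20,-22,0,30],[0,26,-22,0,15],[0,32,-22,0,0],[0,37,-22,0,0],[0,39,-22,0,0],[0,39,-22,0,0],[0,39,-22,0,0]]}}

```text
t: 23.4
position: [0.5374, 0.1579, 0.1702]
tcp_rot: [-3.141, -0.0, -2.977]
ft_force: [0.4, -0.3, -0.6]
width: 0.0854
```

```bash
python3 - <<'E'
from h import *
st,R,p=tool(); print(st["t"],toslide(p),st["ft_force"],st["width"])
s=eyes.snapshot("scene"); crop(s,200,80,400,280,3,"s16.png")
save("wrist","w16.png")
E
```

```text
23.4 [0.0022 0.1419 0.1702] [ 0.3644 -0.2904 -0.5651] 0.0853502896197766
```

View pics/w16.png

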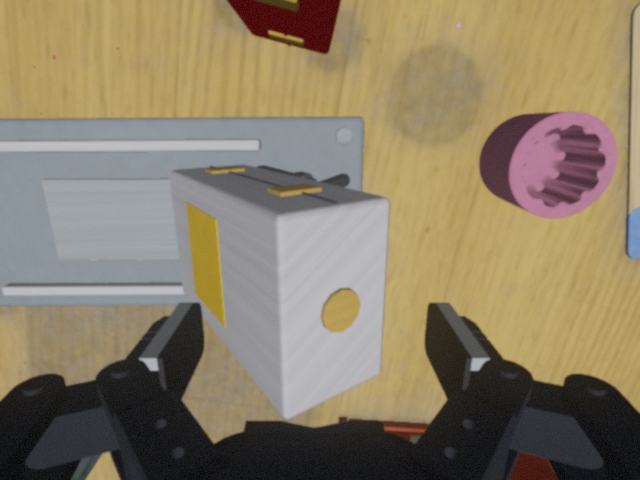

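View pics/s16.png

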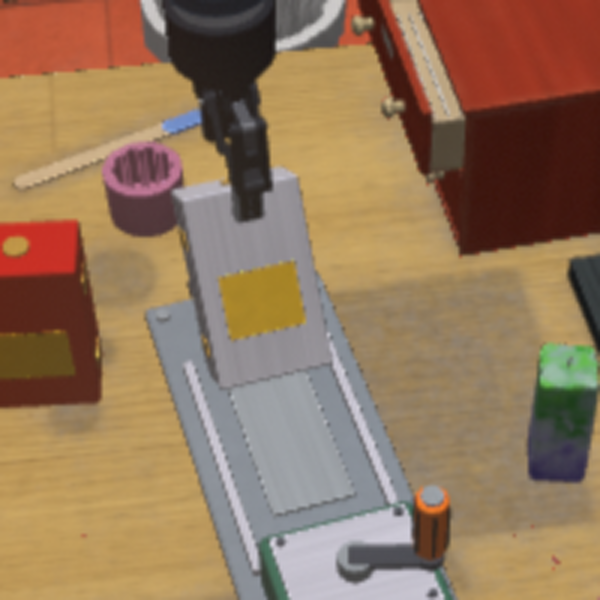

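Request:
{"op": "carry_out", "data": {"motion": [[0,-4,5,0,0],[0,-4,12,0,0],[0,-4,20,0,0],[0,-4,28,0,0],[0,-4,35,0,0],[0,-4,40,0,0],[0,-4,42,0,0],[0,-4,42,0,0],[0,-4,42,0,0],[0,-4,42,0,0]]}}

```text
t: 24.5
position: [0.5385, 0.1541, 0.1288]
tcp_rot: [3.142, 0.001, -2.977]
ft_force: [-0.8, -0.5, 0.6]
width: 0.0855
```

```bash
cat > c2.py <<'E'
from h import *
import sys
n=sys.argv[1]
st,R,p=tool(); print(st["t"],toslide(p),st["ft_force"],st["width"])
s=eyes.snapshot("scene"); crop(s,200,80,400,280,3,f"s{n}.png")
save("wrist",f"w{n}.png")
E
python3 c2.py 17
```

```text
24.5 [0.0026 0.138  0.1288] [-0.7794 -0.503   0.578 ] 0.08553730609432988
```

View pics/w17.png

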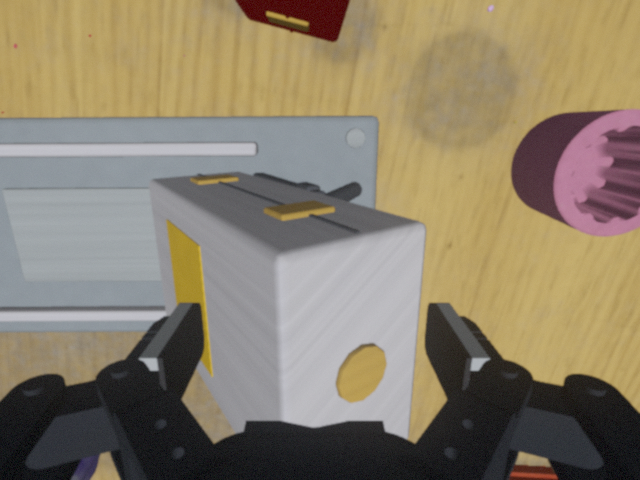

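Request:
{"op": "carry_out", "data": {"motion": [[0,-3,0,0,0],[0,-6,0,0,0],[0,-9,0,0,0],[0,-12,0,0,0],[0,-15,0,0,0],[0,-17,0,0,5],[0,-19,0,0,8],[0,-20,0,0,8],[0,-20,0,0,8],[0,-20,0,0,8]]}}

```text
t: 25.6
position: [0.5413, 0.1342, 0.1282]
tcp_rot: [-3.141, -0.0, -2.977]
ft_force: [0.1, 0.5, 0.3]
width: 0.0828
```

```bash
python3 c2.py 18
```

```text
25.6 [0.002  0.1179 0.1282] [0.07   0.4904 0.3117] 0.08279451240254881
```

View pics/w18.png

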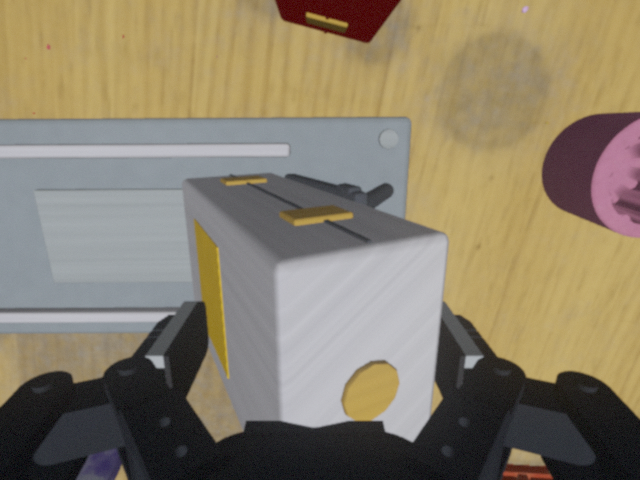

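View pics/s18.png

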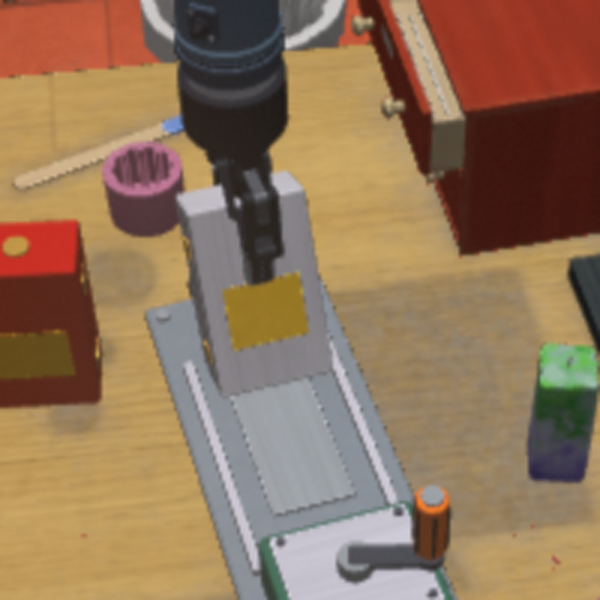

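Request:
{"op": "carry_out", "data": {"motion": [[0,-2,0,0,10],[0,-5,0,0,14],[0,-8,0,0,18],[0,-11,0,0,22],[0,-13,0,0,25],[0,-15,0,0,28],[0,-17,0,0,31],[0,-19,0,0,34],[0,-21,0,0,36],[0,-22,0,0,38]]}}

```text
t: 26.7
position: [0.545, 0.1124, 0.1283]
tcp_rot: [-3.142, 0.0, -2.977]
ft_force: [-0.0, -1.1, 0.0]
width: 0.0726
```

```bash
python3 c2.py 19
```

```text
26.7 [0.002  0.0958 0.1283] [-0.0292 -1.1395  0.0315] 0.07258967273837967
```

View pics/w19.png

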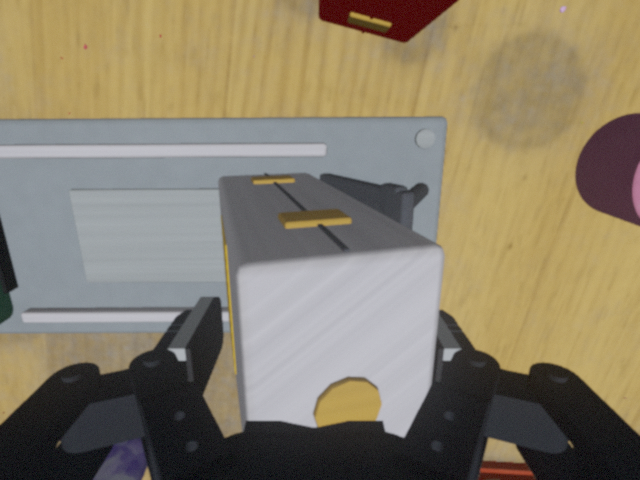

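View pics/s19.png

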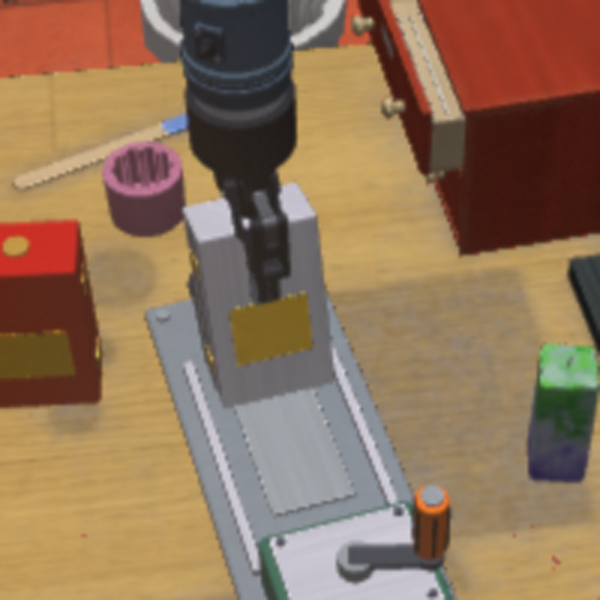

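Request:
{"op": "carry_out", "data": {"motion": [[0,-2,0,0,40],[0,-5,0,0,42],[0,-8,0,0,44],[0,-11,0,0,46],[0,-14,0,0,48],[0,-16,0,0,50],[0,-18,0,0,50],[0,-20,0,0,50],[0,-22,0,0,50],[0,-23,0,0,50]]}}

```text
t: 27.8
position: [0.5489, 0.0897, 0.1284]
tcp_rot: [3.142, 0.0, -2.977]
ft_force: [-0.2, -0.5, -0.6]
width: 0.0686
```

```bash
python3 c2.py 20
```

```text
27.8 [0.002  0.0728 0.1284] [-0.2271 -0.4976 -0.6425] 0.06859921407765153
```

View pics/w20.png

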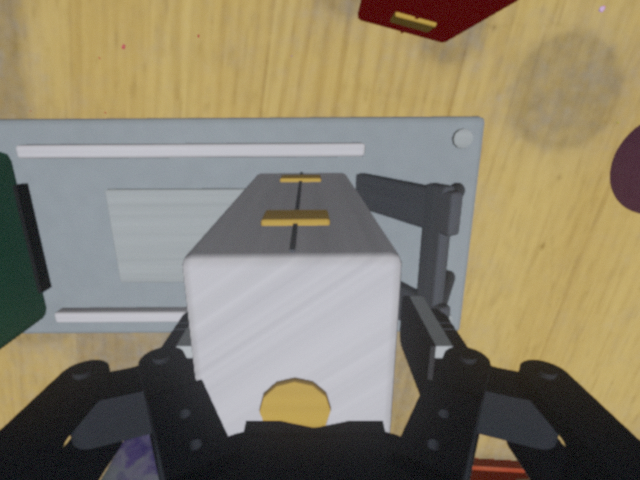

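View pics/s20.png

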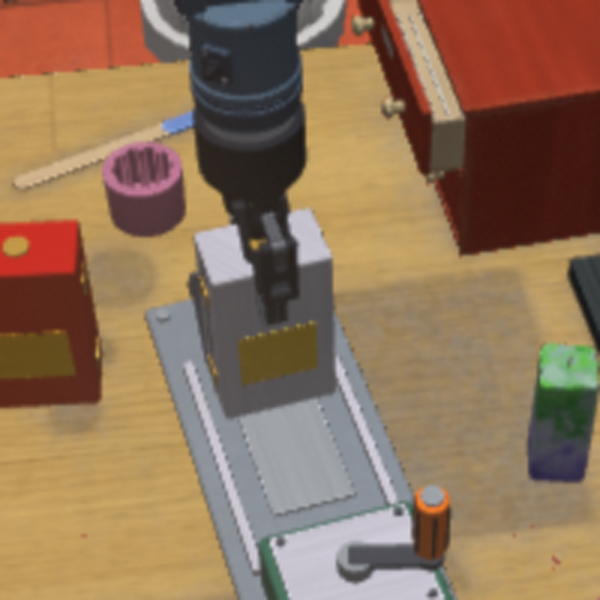

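Request:
{"op": "carry_out", "data": {"motion": [[0,-2,0,0,48],[0,-4,0,0,44],[0,-6,0,0,40],[0,-7,0,0,30],[0,-7,0,0,15],[0,-7,0,0,0],[0,-7,0,0,0],[0,-7,0,0,0],[0,-7,0,0,0],[0,-7,0,0,0]]}}

```text
t: 28.9
position: [0.5499, 0.083, 0.1283]
tcp_rot: [3.142, 0.0, -2.977]
ft_force: [-0.9, -0.1, -0.6]
width: 0.0853
```

```bash
python3 c2.py 21
```

```text
28.9 [0.0019 0.066  0.1283] [-0.8965 -0.1105 -0.5715] 0.08532872725995708
```

View pics/w21.png

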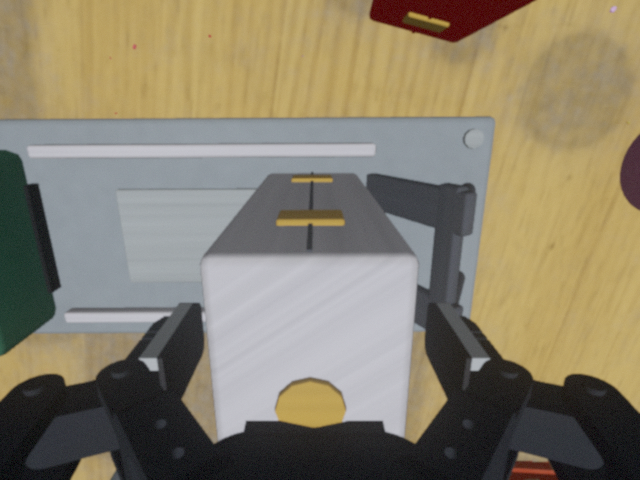

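Request:
{"op": "carry_out", "data": {"motion": [[0,0,-3,0,0],[0,0,-10,0,0],[0,0,-22,0,0],[0,0,-40,0,0],[0,0,-60,0,0],[0,0,-85,0,0],[0,0,-110,0,0],[0,0,-130,0,0],[0,0,-140,0,0],[0,0,-140,0,0]]}}

```text
t: 30.0
position: [0.551, 0.0831, 0.2705]
tcp_rot: [-3.141, 0.004, -2.977]
ft_force: [0.2, -0.4, -0.4]
width: 0.0854
```

```bash
python3 c2.py 22; python3 - <<'E'
from h import *
s=eyes.snapshot("wrist"); np.savez("w22.npz",view=s["view"],mtx=s["mtx"]); crop(s,220,130,420,330,3.5,"w22c.png")
E
```

```text
30.0 [0.0031 0.0659 0.2705] [ 0.1519 -0.3983 -0.4306] 0.0853960598037064
```

View pics/w22c.png

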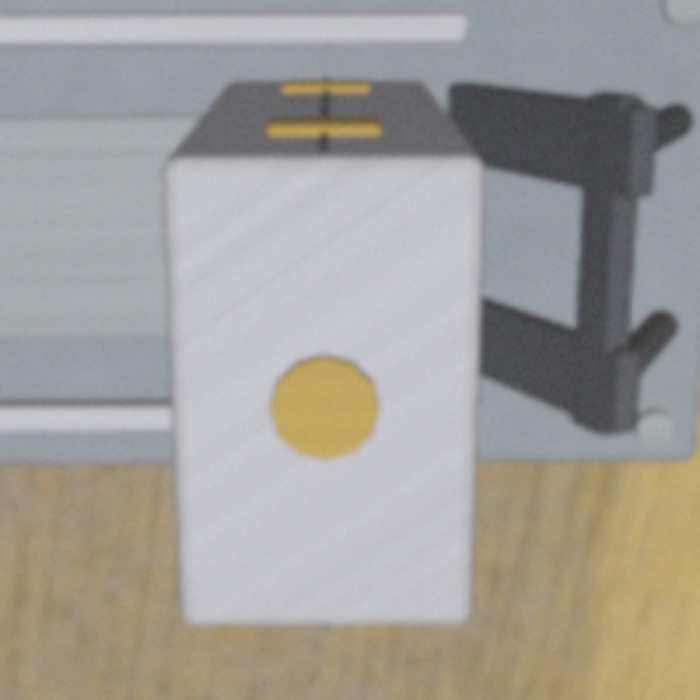

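View pics/s22.png

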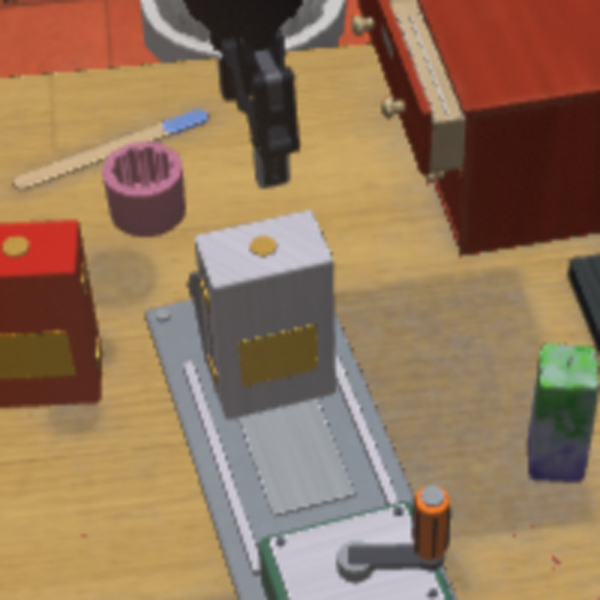

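```bash
python3 - <<'E'
from h import *
W=np.load("w22.npz")
print("disc",toslide(back(W,((325.5)/3.5+220-.5,408.5/3.5+130-.5),.166)))
for u,v in ((168,158),(482,158),(183,622),(470,622)): print(toslide(back(W,((u+.5)/3.5+220-.5,(v+.5)/3.5+130-.5),.166)))
st,R,p=tool(); print(toslide(p)); print(shift(slide([.0470,-.1752,.27])))
E
```

```text
disc [0.003  0.0657 0.166 ]
[-0.042   0.0393  0.166 ]
[-0.0417  0.0926  0.166 ]
[0.0456 0.0386 0.166 ]
[0.0459 0.0929 0.166 ]
[0.0014 0.066  0.2673]
[ -46.6 -241.1   -2.9]
```

Request:
{"op": "carry_out", "data": {"motion": [[-6,-30,0,0,0],[-14,-70,0,0,0],[-22,-110,0,0,0],[-30,-150,5,0,0],[-37,-190,15,0,0],[-43,-220,30,0,0],[-46,-235,42,0,0],[-46.6,-241,47,0,0],[-46.6,-241,47,0,0],[-46.6,-241,47,0,0]]}}

```text
t: 31.15
position: [0.6351, -0.1457, 0.2216]
tcp_rot: [3.141, -0.0, -2.976]
ft_force: [0.6, 0.1, 0.0]
width: 0.0855
```

```bash
python3 - <<'E'
from h import *
s=save("wrist","w23.png"); st,R,p=tool(); print(st["t"],toslide(p))
print(proj(s,np.array([slide([.047,-.1752,.155])]))); crop(s,250,200,400,350,4,"w23c.png")
E
```

```text
31.2 [ 0.0477 -0.1737  0.2221]
[[310.0123 264.4983]]
```

View pics/w23c.png

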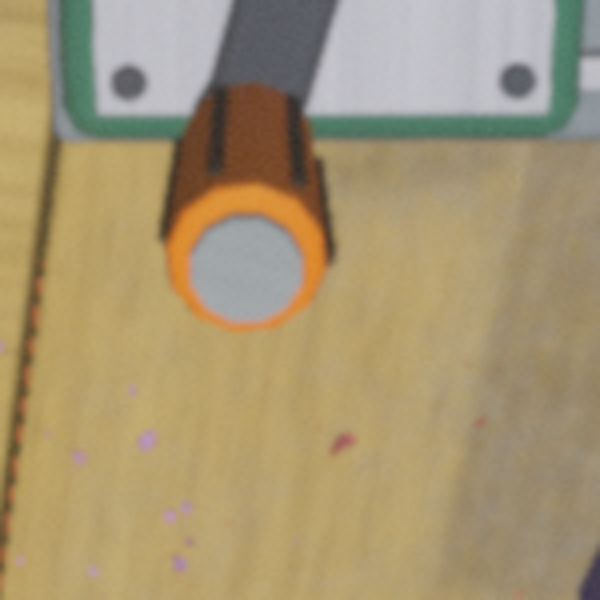

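Request:
{"op": "carry_out", "data": {"motion": [[0,0,15,0,0],[0,0,30,0,0],[0,0,45,0,0],[0,0,60,0,0],[0,0,75,0,0],[0,0,88,0,0],[0,0,96,0,0],[0,0,97,0,0],[0,0,97,0,0],[0,0,97,0,60]]}}

```text
t: 32.2
position: [0.636, -0.1472, 0.1252]
tcp_rot: [-3.141, 0.001, -2.977]
ft_force: [-0.6, -0.3, 0.3]
width: 0.0731
```

Request:
{"op": "carry_out", "data": {"motion": [[0,0,0,0,120],[0,0,0,0,180],[0,0,0,0,225],[0,0,0,0,225],[0,0,0,0,225],[0,0,0,0,225],[0,0,0,0,225],[0,0,0,0,225],[0,0,0,0,225],[0,0,0,0,225]]}}

```text
t: 33.2
position: [0.6356, -0.1472, 0.1246]
tcp_rot: [-3.141, 0.001, -2.977]
ft_force: [-0.2, 0.1, 4.3]
width: 0.0212
```

```bash
python3 chk.py 24; python3 circ.py 9.71 0.45 5 | sed 's/np.float64(\([-0-9.]*\))/\1/g'
```

```text
33.2 [ 0.0477 -0.1753  0.1246] [-0.1762  0.1229  4.2514] 0.021212481298457937 [-3.1414  0.0005 -2.977 ]
q 3.451735054598202 0.05009580582534548
[[-1.8, 9.1, 0, 0, 225], [-1.8, 18.3, 0, 0, 225], [-0.2, 27.4, 0, 0, 225], [3.1, 36.1, 0, 0, 225], [7.9, 44.0, 0, 0, 225], [14.1, 50.8, 0, 0, 225], [21.4, 56.4, 0, 0, 225], [29.7, 60.6, 0, 0, 225], [38.6, 63.2, 0, 0, 225], [47.8, 64.1, 0, 0, 225]] q 7.858
[[9.2, -0.8, 0, 0, 225], [18.1, -3.3, 0, 0, 225], [26.4, -7.4, 0, 0, 225], [33.8, -13.0, 0, 0, 225], [40.0, -19.8, 0, 0, 225], [44.9, -27.6, 0, 0, 225], [48.3, -36.3, 0, 0, 225], [50.0, -45.3, 0, 0, 225], [50.0, -54.6, 0, 0, 225], [48.3, -63.7, 0, 0, 225]] q 6.006
[[-3.3, -8.6, 0, 0, 225], [-8.2, -16.5, 0, 0, 225], [-14.5, -23.3, 0, 0, 225], [-21.8, -28.9, 0, 0, 225], [-30.1, -33.0, 0, 0, 225], [-39.0, -35.5, 0, 0, 225], [-48.2, -36.3, 0, 0, 225], [-57.4, -35.4, 0, 0, 225], [-66.3, -32.9, 0, 0, 225], [-74.6, -28.7, 0, 0, 225]] q 4.154
[[-7.4, 5.6, 0, 0, 225], [-13.6, 12.5, 0, 0, 225], [-18.4, 20.4, 0, 0, 225], [-21.7, 29.0, 0, 0, 225], [-23.3, 38.1, 0, 0, 225], [-23.3, 47.3, 0, 0, 225], [-21.5, 56.4, 0, 0, 225], [-18.1, 65.0, 0, 0, 225], [-13.2, 72.8, 0, 0, 225], [-6.9, 79.6, 0, 0, 225]] q 2.302
[[7.4, 5.5, 0, 0, 225], [15.7, 9.6, 0, 0, 225], [24.7, 12.0, 0, 0, 225], [33.9, 12.8, 0, 0, 225], [43.1, 11.8, 0, 0, 225], [51.9, 9.2, 0, 0, 225], [60.2, 5.0, 0, 0, 225], [67.5, -0.6, 0, 0, 225], [73.6, -7.6, 0, 0, 225], [78.4, -15.5, 0, 0, 225]] q 0.45
```

View pics/w24.png

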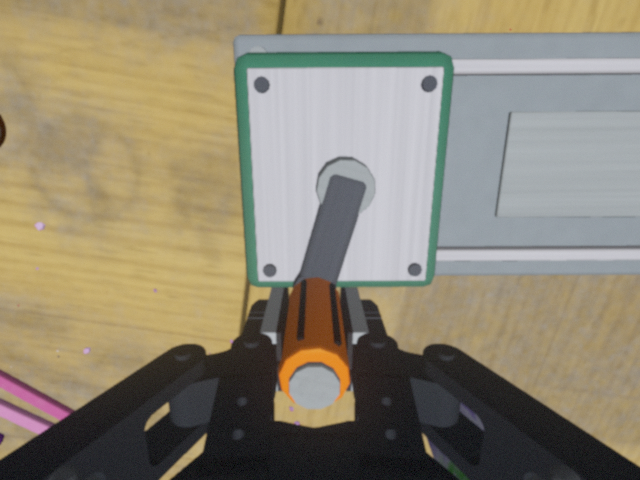

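```bash
python3 circ.py 9.735 0.2 6 | sed 's/np.float64(\([-0-9.]*\))/\1/g'
```

```text
[[-1.8, 7.7, 0, 0, 225], [-2.4, 15.6, 0, 0, 225], [-1.7, 23.6, 0, 0, 225], [0.2, 31.3, 0, 0, 225], [3.4, 38.5, 0, 0, 225], [7.6, 45.3, 0, 0, 225], [12.9, 51.2, 0, 0, 225], [19.0, 56.3, 0, 0, 225], [25.8, 60.3, 0, 0, 225], [33.2, 63.1, 0, 0, 225]] q 8.146
[[7.8, 1.7, 0, 0, 225], [15.7, 2.1, 0, 0, 225], [23.6, 1.3, 0, 0, 225], [31.2, -0.8, 0, 0, 225], [38.5, -4.1, 0, 0, 225], [45.1, -8.4, 0, 0, 225], [51.0, -13.8, 0, 0, 225], [55.9, -20.0, 0, 0, 225], [59.8, -26.9, 0, 0, 225], [62.5, -34.4, 0, 0, 225]] q 6.557
[[1.5, -7.8, 0, 0, 225], [1.8, -15.7, 0, 0, 225], [0.8, -23.6, 0, 0, 225], [-1.4, -31.2, 0, 0, 225], [-4.8, -38.4, 0, 0, 225], [-9.3, -44.9, 0, 0, 225], [-14.7, -50.7, 0, 0, 225], [-21.0, -55.5, 0, 0, 225], [-28.0, -59.3, 0, 0, 225], [-35.5, -61.9, 0, 0, 225]] q 4.967
[[-7.8, -1.4, 0, 0, 225], [-15.8, -1.5, 0, 0, 225], [-23.6, -0.4, 0, 0, 225], [-31.2, 2.0, 0, 0, 225], [-38.3, 5.5, 0, 0, 225], [-44.8, 10.1, 0, 0, 225], [-50.4, 15.7, 0, 0, 225], [-55.1, 22.1, 0, 0, 225], [-58.8, 29.1, 0, 0, 225], [-61.2, 36.7, 0, 0, 225]] q 3.378
[[-1.2, 7.8, 0, 0, 225], [-1.2, 15.8, 0, 0, 225], [0.0, 23.6, 0, 0, 225], [2.5, 31.1, 0, 0, 225], [6.2, 38.2, 0, 0, 225], [10.9, 44.6, 0, 0, 225], [16.6, 50.1, 0, 0, 225], [23.1, 54.7, 0, 0, 225], [30.2, 58.2, 0, 0, 225], [37.8, 60.5, 0, 0, 225]] q 1.789
[[7.9, 1.1, 0, 0, 225], [15.8, 0.9, 0, 0, 225], [23.6, -0.5, 0, 0, 225], [31.1, -3.1, 0, 0, 225], [38.1, -6.9, 0, 0, 225], [44.4, -11.7, 0, 0, 225], [49.8, -17.5, 0, 0, 225], [54.3, -24.1, 0, 0, 225], [57.6, -31.2, 0, 0, 225], [59.8, -38.9, 0, 0, 225]] q 0.2
```

Request:
{"op": "carry_out", "data": {"motion": [[-1.8,7.7,0,0,225],[-2.4,15.6,0,0,225],[-1.7,23.6,0,0,225],[0.2,31.3,0,0,225],[3.4,38.5,0,0,225],[7.6,45.3,0,0,225],[12.9,51.2,0,0,225],[19.0,56.3,0,0,225],[25.8,60.3,0,0,225],[33.2,63.1,0,0,225]]}}

```text
t: 34.3
position: [0.593, -0.0919, 0.1246]
tcp_rot: [-3.137, 0.001, -2.978]
ft_force: [2.0, -7.2, 1.3]
width: 0.0207
```

```bash
python3 chk.py 25
```

```text
34.3 [ 0.015  -0.1137  0.1246] [ 2.0361 -7.1563  1.3253] 0.020706941786332818 [-3.1368  0.0011 -2.9778]
q 1.884817983035005 0.04870449472815877
```

View pics/s25.png

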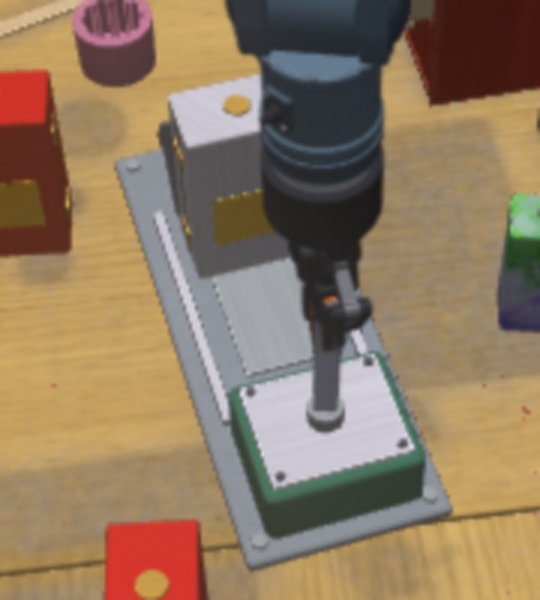

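Request:
{"op": "carry_out", "data": {"motion": [[7.8,1.7,0,0,225],[15.7,2.1,0,0,225],[23.6,1.3,0,0,225],[31.2,-0.8,0,0,225],[38.5,-4.1,0,0,225],[45.1,-8.4,0,0,225],[51.0,-13.8,0,0,225],[55.9,-20.0,0,0,225],[59.8,-26.9,0,0,225],[62.5,-34.4,0,0,225]]}}

```text
t: 35.4
position: [0.5362, -0.1344, 0.1246]
tcp_rot: [3.14, 0.001, -2.977]
ft_force: [4.2, 2.2, 3.7]
width: 0.0207
```

Request:
{"op": "carry_out", "data": {"motion": [[1.5,-7.8,0,0,225],[1.8,-15.7,0,0,225],[0.8,-23.6,0,0,225],[-1.4,-31.2,0,0,225],[-4.8,-38.4,0,0,225],[-9.3,-44.9,0,0,225],[-14.7,-50.7,0,0,225],[-21.0,-55.5,0,0,225],[-28.0,-59.3,0,0,225],[-35.5,-61.9,0,0,225]]}}

```text
t: 36.4
position: [0.5794, -0.1913, 0.1246]
tcp_rot: [-3.14, -0.005, -2.978]
ft_force: [-2.7, -0.6, 9.5]
width: 0.0213
```

Request:
{"op": "carry_out", "data": {"motion": [[-7.8,-1.4,0,0,225],[-15.8,-1.5,0,0,225],[-23.6,-0.4,0,0,225],[-31.2,2.0,0,0,225],[-38.3,5.5,0,0,225],[-44.8,10.1,0,0,225],[-50.4,15.7,0,0,225],[-55.1,22.1,0,0,225],[-58.8,29.1,0,0,225],[-61.2,36.7,0,0,225]]}}

```text
t: 37.4
position: [0.6357, -0.1453, 0.1246]
tcp_rot: [-3.139, -0.001, -2.978]
ft_force: [0.6, -2.8, 5.5]
width: 0.0211
```

```bash
python3 chk.py 26
```

```text
37.4 [ 0.0481 -0.1735  0.1246] [ 0.6372 -2.7768  5.4709] 0.021102459491649815 [-3.1387 -0.001  -2.9784]
q 3.415144496216816 0.04997273497656867
```

View pics/s26.png

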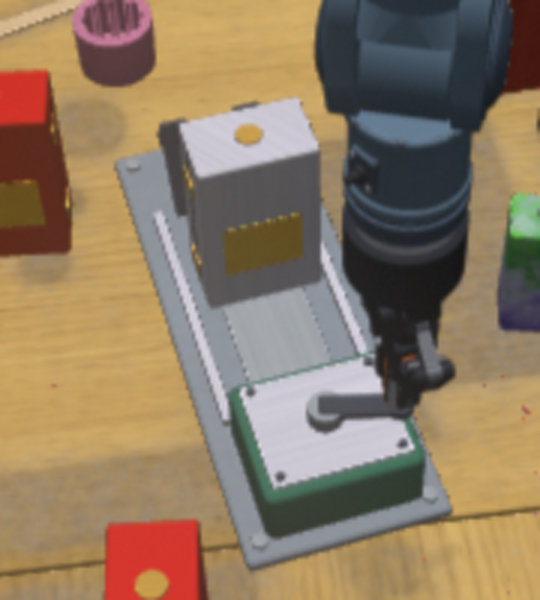

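Request:
{"op": "carry_out", "data": {"motion": [[-1.2,7.8,0,0,225],[-1.2,15.8,0,0,225],[0.0,23.6,0,0,225],[2.5,31.1,0,0,225],[6.2,38.2,0,0,225],[10.9,44.6,0,0,225],[16.6,50.1,0,0,225],[23.1,54.7,0,0,225],[30.2,58.2,0,0,225],[37.8,60.5,0,0,225]]}}

```text
t: 38.5
position: [0.5882, -0.0914, 0.1246]
tcp_rot: [-3.138, -0.001, -2.978]
ft_force: [2.8, -5.5, 4.1]
width: 0.0209
```

Request:
{"op": "carry_out", "data": {"motion": [[7.9,1.1,0,0,225],[15.8,0.9,0,0,225],[23.6,-0.5,0,0,225],[31.1,-3.1,0,0,225],[38.1,-6.9,0,0,225],[44.4,-11.7,0,0,225],[49.8,-17.5,0,0,225],[54.3,-24.1,0,0,225],[57.6,-31.2,0,0,225],[59.8,-38.9,0,0,225]]}}

```text
t: 39.5
position: [0.5358, -0.1378, 0.1245]
tcp_rot: [3.14, 0.001, -2.977]
ft_force: [3.3, 2.5, 6.4]
width: 0.0211
```

```bash
python3 chk.py 27
```

```text
39.5 [-0.0491 -0.1493  0.1245] [3.2743 2.5232 6.402 ] 0.021111196803414806 [ 3.1397  0.0006 -2.9765]
q 0.214080273759673 0.050246475964601266
```

View pics/w27.png

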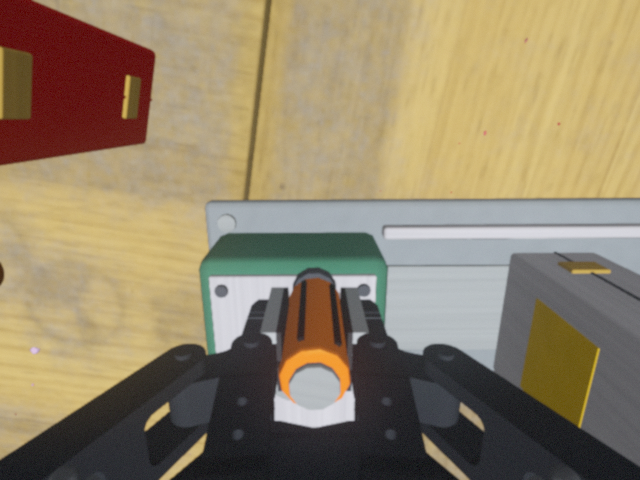

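Tongue is practically fully out (q ≈ 0.2) with the box riding on it. Now I release the sleeve and back away upward.

Request:
{"op": "carry_out", "data": {"motion": [[0,0,0,0,225],[0,0,0,0,225],[0,0,0,0,150],[0,0,0,0,60],[0,0,0,0,0],[0,0,0,0,0],[0,0,0,0,0],[0,0,-10,0,0],[0,0,-35,0,0],[0,0,-70,0,0]]}}

```text
t: 40.6
position: [0.5345, -0.1376, 0.194]
tcp_rot: [3.14, -0.003, -2.977]
ft_force: [0.8, -0.3, -0.2]
width: 0.0854
```

Request:
{"op": "carry_out", "data": {"motion": [[5,-10,-30,0,0],[10,-20,-60,0,0],[15,-20,-90,0,0],[20,-20,-110,0,0],[20,-20,-120,0,0],[20,-20,-120,0,0],[20,-20,-120,0,0],[20,-20,-120,0,0],[20,-20,-120,0,0],[20,-20,-120,0,0]]}}

```text
t: 41.6
position: [0.5192, -0.161, 0.3134]
tcp_rot: [3.141, -0.001, -2.977]
ft_force: [-0.2, -0.5, 0.9]
width: 0.0854
```

```bash
python3 chk.py 28; python3 - <<'E'
from h import *
s=eyes.snapshot("wrist"); np.savez("w28.npz",view=s["view"],mtx=s["mtx"]); save("side","sd28.png",220,130,420,330,3)
E
```

```text
41.6 [-0.0693 -0.1694  0.3134] [-0.152  -0.5435  0.9181] 0.08536485640207123 [ 3.1406 -0.0014 -2.9769]
q 6.149063138757725 0.0699423383866884
```

View pics/w28.png

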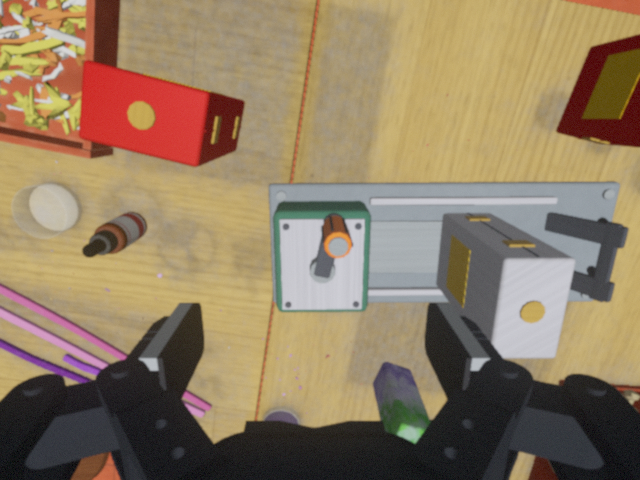

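View pics/sd28.png

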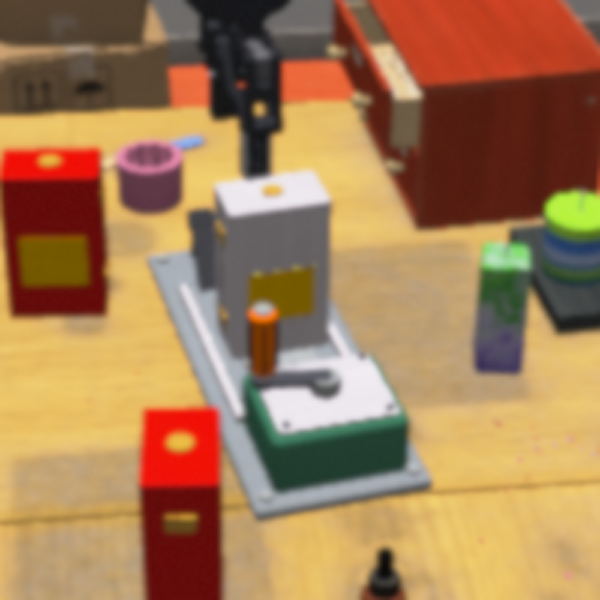

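View pics/s28.png

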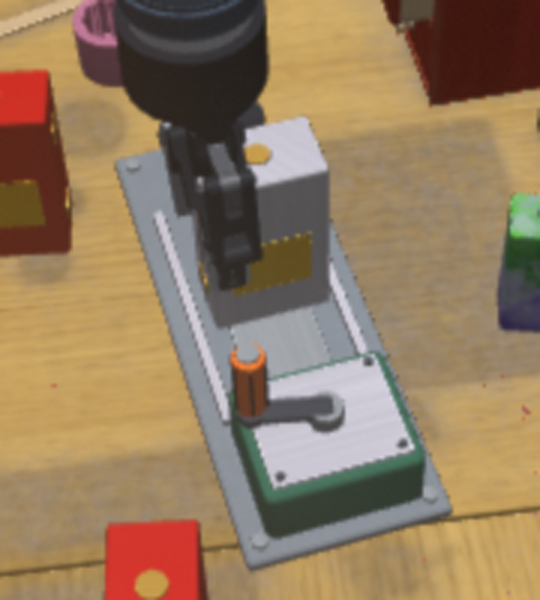

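```bash
python3 - <<'E'
from h import *
W=np.load("w28.npz")
print("disc",toslide(back(W,(532,312),.166)))
P=toslide(back(W,(337.5,244.5),.155)); print(P,"q",np.arctan2(P[1]+.16,-P[0]))
for c in ((498,258),(575,258),(494,354),(555,357)): print(toslide(back(W,c,.166)))
E
```

```text
disc [0.004  0.0053 0.166 ]
[-0.05   -0.1503  0.155 ] q 0.19073137031566081
[-0.0422 -0.0283  0.166 ]
[-0.0419  0.0306  0.166 ]
[ 0.0427 -0.0199  0.166 ]
[0.0459 0.0313 0.166 ]
```

```bash
python3 -c "
from bench import ctrl
print(ctrl.sign_off())"
```

```text
the job is handed in; nothing more can be done
None
```

The mould box is out of its bay: it stands upright on the tongue with the tongue drawn back, and I handed the job in at about 42 s of the 72 s. The hand-in gave no verdict.

- **What I did:** I tipped the box back with open, caging fingers until it leaned on the backrest at about 31°, and let go. I cranked the tongue in by the held sleeve to about 9.7 rad of 9.8. I drew the box upright onto the tongue, released it, and cranked the tongue back out by the held sleeve.
- **Last checks:**
  - The crank stands at about 0.19 rad, which puts the tongue about 1 mm from fully out.
  - The middle of the box is at about y = +5 mm of the slide, roughly 24 mm behind the tongue tip. It looks upright and square to the slide; I did not measure its tilt separately.
  - The gripper is open and clear above everything.
  - In the last pictures the dye bottle, candle and silicone mould look to be standing where they were. I did not measure their positions again.
- **What went wrong:** My first try at setting the box upright was too shallow. The rear fingertip most likely caught on top of the box, and the wrist read about 59 N (limit 120 N). I could not tell whether any of that load was on the gripper's body, which has a limit of 40 N. I backed off, the box settled back on the backrest, and the second try 20 mm deeper went through with almost no force.

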